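# Hang the top guard plate on the drip rail

## Task

Slide the top guard plate out of the magazine until it overhangs the open end, leaving the plates under it in place, then pick it up by that overhanging slot end and lay it across the aluminium rest so that you can change ends. With it lying there let go of, still the swinging empty hook in the middle of the drip rail, then take the plate by its plain end and hang it by its slot on that hook, calm and straight down. Do not drop the plate, and leave the other things on the bench where they are.

Things in the scene. Friction and masses are not known exactly. Their poses are not given: they have to be found in the camera images.
- plate_center (a point): mid-thickness centre of the TOP plate of the pile, the one to hang: aluminium guard plate 180 x 64 x 4 mm, 0.09 to 0.15 kg, slanted vent slits, a hanging slot near one short end. x runs along it from the slot end (-x, 90 mm away) to the plain end (+x, 90 mm), y across, z out of its upper face. It slides on the next plate more easily than under a fingertip pressed on it (5 to 20 N)
- plate_slot (a point): centre of the top plate's hanging slot, 67 mm from the plate's centre towards the slot end, half-way through the thickness; same axes. Rectangular, right through, 26 mm along the plate x 36 mm across; the web between slot and plate end is 10 mm
- plate_2_center (a point): centre of the second plate, just under the top one; the pile has four equal loose plates
- magazine: fixed grey stand; the pile lies in its channel (72 mm wide) between two cheeks and a back stop, open at the -x end. Origin on the bench under the pile's middle; x along the channel to the back stop, z up. Heights above the bench: floor 40, top plate's upper face 56, cheeks 60, back stop 58 mm. Stand and pile both end at the open end, 90 mm from the origin, slot ends there
- rest: fixed rest, a short length of slotted aluminium machine profile on the bench: 80 mm along its x, 120 mm along its y, 40 mm high. Origin on the bench under its middle. A plate laid along its x over the middle sticks out 50 mm at either end
- drip_rail: fixed drip rail in a low steel pan (160 x 440 x 18 mm): two 16 mm posts 390 mm apart, a 12 mm bar along y between them 420 mm above the bench, origin on the bench under the bar's middle. Three hinged hangers 120 mm apart on the bar: the outer two each carry a finished plate (64 mm wide, down to 87 mm above the bench), the middle one is empty
- hook (a joint): swing of the empty middle hook about the bar (rad): 0 hanging straight down, positive = swung towards the rail's -x side, where the robot is. It swings freely (0.24 to 0.40 rad either way at the start, about 0.7 s there and back) and does not settle by itself within the job
- hook_hinge (a point): centre of the bar above the empty hook, 420 mm above the bench; axes of the rail; does not move
- hook_seat (a point): lowest inside point of the empty hook, where the hung plate's web bears; swings with it. 7 mm round steel: shank down from the bar (lower part set over 12 mm to +x), half-round bowl to its -x (robot side), tip pointing up. Lower shank and tip centre lines 36 mm apart, seat midway. At rest the seat is 164.5 mm below hook_hinge, 6 mm to its -x. Axes as the rail's at rest
- hook_tip (a point): top of the empty hook's upturned tip, 40 mm above the seat and 18 mm to its -x side (at rest 124.5 mm below hook_hinge, 24 mm to its -x); moves with the hook
- degreaser: loose white bottle, 58 mm across, 185 mm tall, standing; origin centre of its base
- tape: loose roll lying flat, 100 mm across, 25 mm high; origin centre of its underside
- carton: loose cardboard carton 80 x 60 x 50 mm; origin centre of its underside
- parts_bin: loose blue open bin 140 x 100 x 70 mm; origin centre of its underside
- spanner: loose spanner 170 mm long lying along its x, about 10 mm high; origin under the middle of its length
- tubes: loose banded bundle of white tubes, 190 mm along its x, 50 mm wide, 24 mm high; origin centre of its underside
- grease_can: loose dark can, 80 mm across, 75 mm tall, standing; origin centre of its base
There are look-alikes about, which are no part of the job. Of the things shaped like the magazine, the grey one is meant.

How it is judged:
On the way, in this order (a step that is already met when the one before it is completed fails the run):
1. the top plate has been slid out so that it overhangs the open end of the magazine by 40 mm or more, still lying on the pile (x of plate_center in the frame of magazine below -0.04 m and contact force between plate_top and plate_2 above 0.1 N and angle between plate_center's own z axis and vertical below 0.12 rad), for 0.1 s.
2. the plate lies flat and still on the rest, let go (contact force between plate_top and rest above 0.3 N and contact force between plate_top and the fingers below 0.05 N and angle between plate_center's own z axis and vertical below 0.12 rad and linear speed of plate_top below 0.03 m/s), for 0.2 s.
3. the empty hook hangs still (within 0.06 rad of straight down, under 0.3 rad/s), untouched (value of joint hook between -0.06 and 0.06 rad and velocity of joint hook between -0.3 and 0.3 rad/s and contact force between hook and anything else below 0.05 N), for 0.4 s.
At the end, for the whole second after the job is handed in: The top plate hangs on the empty middle hook, the hook's bowl through its slot (slot centre within 24 mm of the seat), plain end down within about 20 degrees of straight down and hardly swinging (under 0.25 m/s), borne by the hook; the second plate is within 20 mm of where it was (distance between plate_slot and hook_seat below 0.024 m and angle between plate_center's own x axis and vertical above 2.75 rad and contact force between plate_top and hook above 0.3 N and linear speed of plate_top below 0.25 m/s and distance of plate_2_center from where it was at the start of the episode below 0.02 m); the robot touches nothing.
It fails at once if a bystander (bottle, roll, carton, bin, spanner, tubes or can) is pushed more than 30 mm from its place, or the bottle or can is tipped (distance of any of degreaser, tape, carton, parts_bin, spanner, tubes, grease_can from where it was at the start of the episode above 0.03 m or angle between any of degreaser, grease_can's own z axis and vertical above 0.5 rad).
It fails at once if the second plate is dragged more than 20 mm along with the top one (distance of plate_2_center from where it was at the start of the episode above 0.02 m).
It fails at once if the top plate is dropped or laid below the rest's height (its centre under 25 mm above the bench) (height (world z) of plate_center below 0.025 m).
It also fails if it takes over 72 s, if anything falls off the work surface, if the arm or the gripper's body presses on something with over 40 N, if the wrist force passes 120 N, or if a joint passes its speed limit or range.

## Robot

A 6-joint arm with a two-finger parallel gripper is mounted at the origin on the work surface. World frame = base frame: x ahead of the robot, y to its left, z up, the work surface at z = 0. Lengths are in m, angles in rad, forces in N, time in s.
With the tool pointing down it reaches from about 0.325 to 0.85 m from the base axis. Payload 4.4 kg.
Tool frame: the origin (TCP) lies between the finger pads; the fingertips stand 22 mm ahead of it and the grasp point (between the pads) lies 3 mm ahead of it; y points along the fingers, x is the direction in which the jaws open and shut, and the axes are right-handed (so a half turn about y gives the same grasp; the last joint's range is limited). The gripper opens to 94 mm and grips with 3 to 60 N. Pads are 16 mm wide; open, the fingers measure 119 mm over their backs; the gripper's body (75 mm by 177 mm) begins 78 mm behind the grasp point.
Start: joints at [0.996, 0.207, 1.542, -0, 1.393, -0.15], TCP at [0.237, 0.524, 0.227] pointing down, gripper open.
Joint ranges: [-2.73, 2.73], [-0.86, 2.22], [0.23, 2.46], [-1.11, 4.25], [0.08, 2.63], [-2.82, 2.82]. Speed limits (rad/s): [2.79, 2.79, 3.14, 3.14, 3.14, 3.14].

## Interface

Orientations are given as a rotation vector (axis times angle).
In Python, from rig import robot gives the robot as it stands.
- The arm moves only by the tool arm_command, never from a script. Its argument "increments" is a list of rows, each an object with "grip": the finger opening in mm, from 0 to 94; "delta_pos": the shift along the world's x, y, z in mm, a list of three; "yaw": the turn about the world's z in degrees. In form: [{"grip": grip, "delta_pos": [tx, ty, tz], "yaw": yaw}, ...]. A call has 1 to 12 rows; each row is the pose to reach, as a shift and turn from the pose commanded when the call began; what a row does not reach only later rows make up. A row lasts 1/8 s, in which the tool goes at most 62.5 mm and 10.7 degrees, less where a joint would pass 70% of its speed; a pose out of reach is approached as far as the arm can. A call with a gripper value outside its range is refused whole. The fingers move at their own pace and stop on an object; the grip force is fixed at half the most. Time passes only in rows, so rows that repeat a pose let the fingers close. It gives the time, the measured TCP pose, the force and the opening at its end, in the units of the state.
- robot.get_state(): the state, without advancing time (a new reading comes with each control period).
- robot.get_image(name): name is "side" or "top" or "wrist"; returns the picture (420x560x3 uint8, red, green, blue); there is no depth.
- robot.camera_info(name): a dict with "camera_matrix" (3x3 intrinsics, pixels), "position" and "attitude" of the camera in the world; the wrist camera has in their place "hand_eye" (4x4, takes a point from camera to tool coordinates, whose origin is the TCP and whose axes are the tool frame's). Camera axes: x right, y down, z forward; pixel columns grow to the right and rows downward; lengths in m; the calibration is good to about 2 mm. A picture is of the moment at which its call begins: read the wrist's pose just before it. camera_info takes no time and is no camera call.
- robot.sign_off(): hands the job in, once; it reports no verdict.
The state is a dict: "t": time; "joints": joint angles; "joint_vel": joint speeds; "tau": joint torques, N m; "tcp_pos": TCP position; "eef_rot": TCP orientation; "wrist_force": force on the tool from outside, world axes, zero at the start; "torque": the same for the moment, N m; "finger_gap": opening from 0.0 (shut) to 1.0 (fully open).
Only numpy, scipy, OpenCV 4.12 (cv2) and the standard library are available. Lean on these libraries where they do the work, as an engineer would, in place of code of your own. Each camera call takes 0.05 s, during which the arm holds its last target.

## Working session

There is one attempt and no reset: what is moved stays moved. The work goes in short steps, Python scripts to look and compute and a tool call to move; the robot and the scene stay as the last step left them, time stands still between calls to the robot, and variables do not carry over. Pictures are saved under pics/ and viewed, and the job is handed in when it is done.

Besides the shell and the picture viewer there is one more tool, called as name(argument=value, ...), one argument or row to a line, values as JSON. arm_command: Moves the arm, as the interface text tells. Its arguments: {"type":"object","properties":{"increments":{"type":"array"}},"required":["increments"]}

```bash
ls; mkdir -p pics; cat > h.py <<'E'
import numpy as np, cv2
from rig import robot
from scipy.spatial.transform import Rotation as R
def save(n,im): cv2.imwrite(f'pics/{n}.png',cv2.cvtColor(im,cv2.COLOR_RGB2BGR))
E
python3 - <<'E'
from h import *
print(robot.get_state())
for n in ['side','top','wrist']:
    print(n,robot.camera_info(n)); save(n+'0',robot.get_image(n))
E
```

```text
pics
{'t': 0.0, 'joints': array([ 9.95536192e-01,  2.07437073e-01,  1.54292896e+00,  1.37967620e-05,
        1.39350624e+00, -1.50483651e-01]), 'joint_vel': array([ 0.00033233, -0.0011467 , -0.00169532,  0.0019954 ,  0.00026299,
        0.00045571]), 'tau': array([ 1.21355355e-03, -3.70878804e+01, -2.81413901e+01,  6.97203772e-02,
        3.60809988e-02, -1.81240034e-04]), 'tcp_pos': array([0.23655045, 0.5232618 , 0.22629293]), 'eef_rot': array([-1.38166436, -0.88927757,  0.8927036 ]), 'wrist_force': array([-0.04980821,  0.6853939 , -0.34772542]), 'torque': array([-0.04125222,  0.0431191 ,  0.01302816]), 'finger_gap': 0.9991750111053302}
side {'camera_matrix': array([[414.15082352,   0.        , 272.86329353],
       [  0.        , 414.15082352, 203.58367859],
       [  0.        ,   0.        ,   1.        ]]), 'position': array([-0.13703808, -0.979456  ,  1.07665449]), 'attitude': array([-2.14060457,  0.56226421, -0.29432747])}
top {'camera_matrix': array([[400.45758525,   0.        , 282.75559439],
       [  0.        , 400.45758525, 209.61325101],
       [  0.        ,   0.        ,   1.        ]]), 'position': array([0.33367358, 0.01895792, 1.6370089 ]), 'attitude': array([-2.17971561,  2.19219898, -0.08505141])}
wrist {'camera_matrix': array([[319.86704858,   0.        , 281.13560483],
       [  0.        , 319.86704858, 205.49175236],
       [  0.        ,   0.        ,   1.        ]]), 'hand_eye': array([[ 9.99999274e-01,  9.85417207e-07, -1.20459574e-03,
         5.96385917e-04],
       [ 1.15559771e-03, -2.83092860e-01,  9.59091809e-01,
        -1.55870379e-01],
       [-3.40067348e-04, -9.59092505e-01, -2.83092656e-01,
         8.13819077e-02],
       [ 0.00000000e+00,  0.00000000e+00,  0.00000000e+00,
         1.00000000e+00]])}
```

View pics/side0.png

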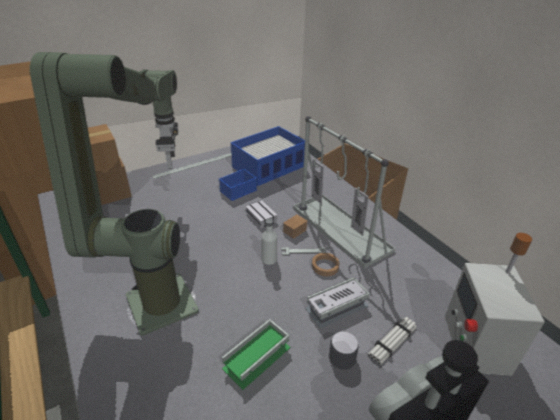

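View pics/top0.png

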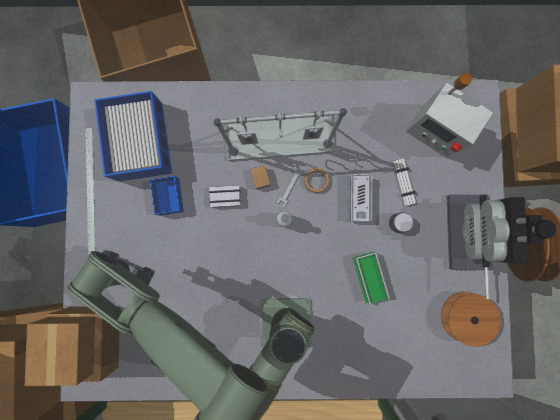

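View pics/wrist0.png

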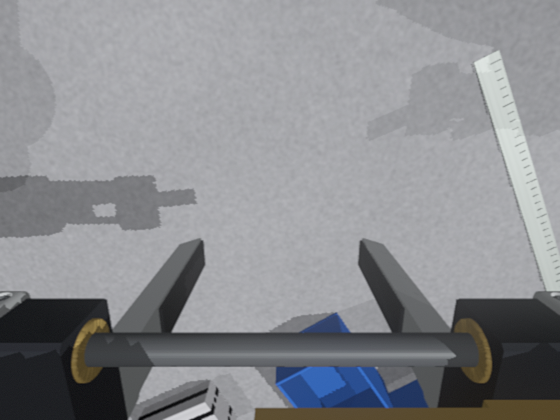

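```bash
python3 - <<'E'
from h import *
s=cv2.imread('pics/side0.png');t=cv2.imread('pics/top0.png')
def crop(n,im,x0,y0,x1,y1,f): cv2.imwrite(f'pics/{n}.png',cv2.resize(im[y0:y1,x0:x1],None,fx=f,fy=f,interpolation=cv2.INTER_CUBIC))
crop('c1',s,130,60,200,180,5)
crop('c2',s,290,100,410,270,4)
crop('c3',t,200,90,440,260,3)
st=robot.get_state();print(R.from_rotvec(st['eef_rot']).as_matrix())
for n in['side','top']:print(R.from_rotvec(robot.camera_info(n)['attitude']).as_matrix())
E
```

```text
[[ 4.12101409e-01 -9.26224383e-04 -9.11137515e-01]
 [ 9.11136409e-01 -1.44167143e-03  4.12102374e-01]
 [-1.69526019e-03 -9.99998532e-01  2.49801932e-04]]
[[ 0.86954343 -0.28585261  0.40271889]
 [-0.49382675 -0.51222344  0.70268221]
 [ 0.00541851 -0.80988606 -0.58656219]]
[[-0.00585868 -0.99728067  0.07346394]
 [-0.99997474  0.00554716 -0.00444378]
 [ 0.00402418 -0.07348812 -0.99728797]]
```

View pics/c1.png

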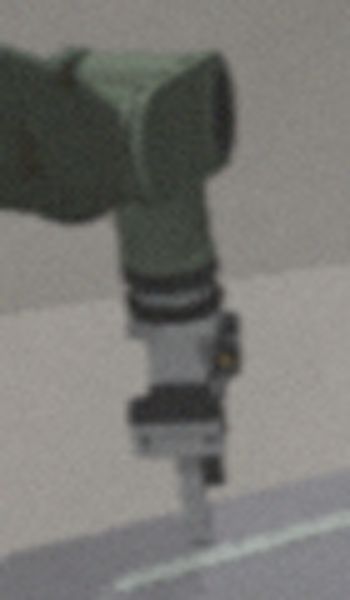

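View pics/c2.png

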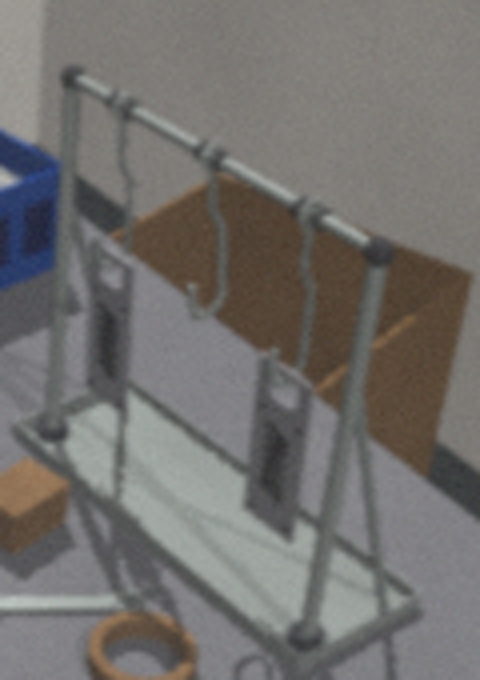

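View pics/c3.png

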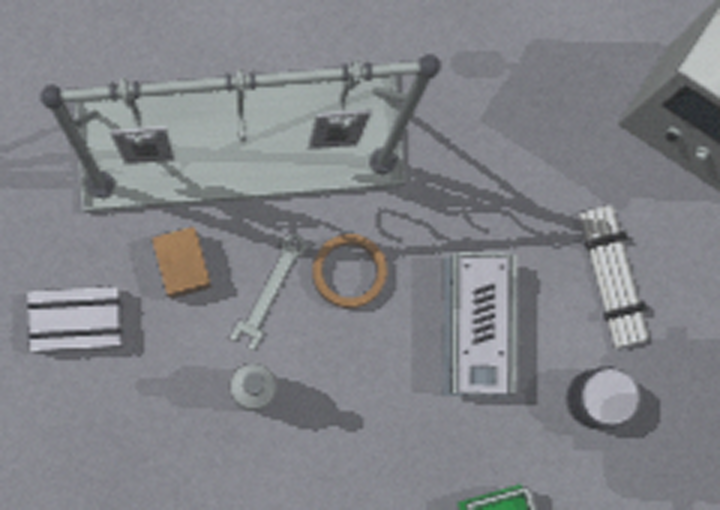

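```bash
cat >> h.py <<'E'
def cam(n,st=None):
    i=robot.camera_info(n);K=i['camera_matrix']
    if 'position' in i: return K,R.from_rotvec(i['attitude']).as_matrix(),np.array(i['position'])
    st=st or robot.get_state()
    T=np.eye(4);T[:3,:3]=R.from_rotvec(st['eef_rot']).as_matrix();T[:3,3]=st['tcp_pos']
    T=T@i['hand_eye'];return K,T[:3,:3],T[:3,3]
def ray(c,uv):
    K,Rm,p=c;d=Rm@np.linalg.solve(K,[uv[0],uv[1],1.]);return p,d/np.linalg.norm(d)
def plane(c,uv,z):
    p,d=ray(c,uv);return p+d*(z-p[2])/d[2]
def tri(obs): # list of (cam,uv) -> point, residual
    A=np.zeros((3,3));b=np.zeros(3);L=[]
    for c,uv in obs:
        p,d=ray(c,uv);M=np.eye(3)-np.outer(d,d);A+=M;b+=M@p;L.append((p,d,M))
    x=np.linalg.solve(A,b);return x,[np.linalg.norm(M@(x-p)) for p,d,M in L]
def proj(c,X):
    K,Rm,p=c;q=K@(Rm.T@(np.array(X)-p));return q[:2]/q[2]
E
python3 - <<'E'
from h import *
c=cam('top');s=cam('side')
f=lambda x,y:(200+x/3,90+y/3)   # c3 crop -> px
g=lambda x,y:(290+x/4,100+y/4)
P=np.round
print('bar ends top z.42',P(plane(c,f(52,97),.42),3),P(plane(c,f(429,66),.42),3))
print('mid hinge top',P(plane(c,f(241,82),.42),3), 'side',P(plane(s,g(210,153),.42),3))
print('bar ends side',P(plane(s,g(72,75),.42),3),P(plane(s,g(379,250),.42),3))
for n,p,z in [('mag plate TL',(463,258),.056),('TR',(513,256),.056),('BR',(513,390),.056),('BL',(455,393),.056),('slot',(483,375),.056),
 ('rest TL',(28,291),.04),('TR',(119,288),.04),('BR',(121,345),.04),('BL',(30,351),.04),('deg',(255,385),.18),('tape',(350,270),.025),('can',(612,398),.075),('spannerA',(292,240),.01),('spannerB',(247,335),.01),('carton',(180,262),.05)]:
    print(n,P(plane(c,f(*p),z),3))
E
```

```text
bar ends top z.42 [0.695 0.214 0.42 ] [ 0.726 -0.175  0.42 ]
mid hinge top [0.71  0.019 0.42 ] side [0.715 0.025 0.42 ]
bar ends side [0.699 0.217 0.42 ] [ 0.729 -0.173  0.42 ]
mag plate TL [ 0.583 -0.274  0.056]
TR [ 0.585 -0.341  0.056]
BR [ 0.407 -0.337  0.056]
BL [ 0.403 -0.26   0.056]
slot [ 0.427 -0.298  0.056]
rest TL [0.544 0.306 0.04 ]
TR [0.547 0.184 0.04 ]
BR [0.471 0.181 0.04 ]
BL [0.463 0.303 0.04 ]
deg [0.409 0.004 0.18 ]
tape [ 0.572 -0.127  0.025]
can [ 0.395 -0.461  0.075]
spannerA [ 0.616 -0.049  0.01 ]
spannerB [0.486 0.013 0.01 ]
carton [0.58  0.102 0.05 ]
```

arm_command(
  increments=[
    {"grip": 94,"delta_pos": [20,-40,40],"yaw": 0},
    {"grip": 60,"delta_pos": [343,-825,80],"yaw": 24},
    {"grip": 0,"delta_pos": [343,-825,80],"yaw": 24},
    {"grip": 0,"delta_pos": [343,-825,80],"yaw": 24},
    {"grip": 0,"delta_pos": [343,-825,80],"yaw": 24},
    {"grip": 0,"delta_pos": [343,-825,80],"yaw": 24},
    {"grip": 0,"delta_pos": [343,-825,80],"yaw": 24},
    {"grip": 0,"delta_pos": [343,-825,80],"yaw": 24},
    {"grip": 0,"delta_pos": [343,-825,80],"yaw": 24},
    {"grip": 0,"delta_pos": [343,-825,80],"yaw": 24},
    {"grip": 0,"delta_pos": [343,-825,80],"yaw": 24},
    {"grip": 0,"delta_pos": [343,-825,80],"yaw": 24},
  ],
)

```text
t: 1.65
tcp_pos: [0.5149, -0.1438, 0.2992]
eef_rot: [-1.212, -1.205, 1.204]
wrist_force: [1.4, -0.1, -0.3]
finger_gap: 0.007
```

arm_command(
  increments=[
    {"grip": 0,"delta_pos": [65,-158,-40],"yaw": 0},
    {"grip": 0,"delta_pos": [65,-158,-40],"yaw": 0},
    {"grip": 0,"delta_pos": [65,-158,-40],"yaw": 0},
    {"grip": 0,"delta_pos": [65,-158,-40],"yaw": 0},
    {"grip": 0,"delta_pos": [65,-158,-40],"yaw": 0},
  ],
)

```text
t: 2.28
tcp_pos: [0.5792, -0.2993, 0.2588]
eef_rot: [-1.21, -1.205, 1.204]
wrist_force: [-0.7, 0.1, -0.3]
finger_gap: 0.001
```

```bash
python3 - <<'E'
from h import *
st=robot.get_state();print(st['t'],st['tcp_pos'],st['eef_rot'],st['joints'])
im=robot.get_image('wrist');save('w1',im)
im=robot.get_image('side');save('s1',im)
np.save('st1.npy',np.r_[st['tcp_pos'],st['eef_rot']])
E
```

```text
2.275 [ 0.57924133 -0.29928414  0.25880766] [-1.21033891 -1.20450655  1.20428648] [-6.09713162e-01  3.49271272e-01  1.29716770e+00  4.24785115e-04
  1.49677401e+00 -2.17444165e+00]
```

View pics/w1.png

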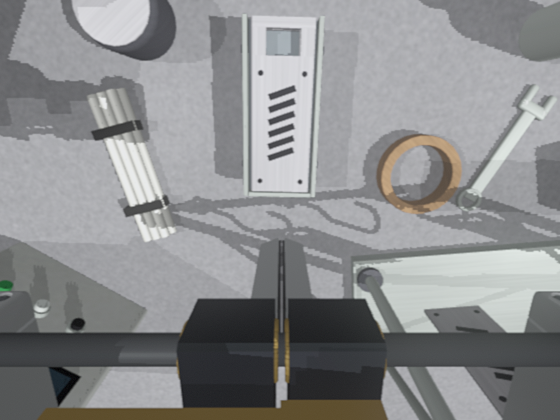

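View pics/s1.png

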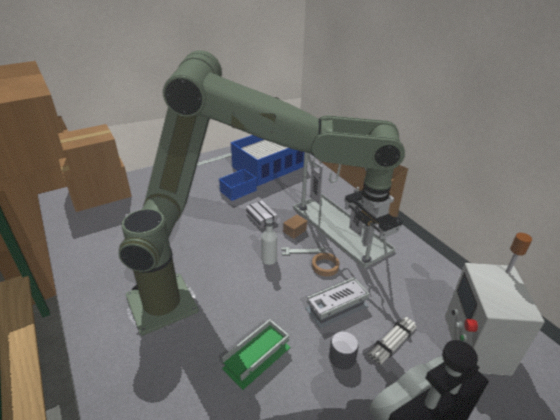

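```bash
cat > m.py <<'E'
from h import *
def blobs(im,box,th,amin,amax):
    x0,y0,x1,y1=box;g=cv2.cvtColor(im,cv2.COLOR_RGB2GRAY)[y0:y1,x0:x1]
    n,l,s,c=cv2.connectedComponentsWithStats((g<th).astype(np.uint8))
    return [(round(c[i][0]+x0,1),round(c[i][1]+y0,1),int(s[i][4]),s[i][:4].tolist()) for i in range(1,n) if amin<=s[i][4]<=amax]
E
python3 - <<'E'
from m import *
a=np.load('st1.npy');st=dict(tcp_pos=a[:3],eef_rot=a[3:]);c=cam('wrist',st)
im=cv2.cvtColor(cv2.imread('pics/w1.png'),cv2.COLOR_BGR2RGB)
b=blobs(im,(250,16,318,195),120,3,600)
for x in b: print(x,np.round(plane(c,x[:2],.056)*1000,1))
b=blobs(im,(250,16,318,70),170,200,2000)
for x in b: print(x,np.round(plane(c,x[:2],.054)*1000,1))
cv2.imwrite('pics/w1c.png',cv2.resize(cv2.imread('pics/w1.png')[10:200,235:330],None,fx=3,fy=3,interpolation=cv2.INTER_CUBIC))
E
```

```text
(np.float64(313.0), np.float64(108.2), 249, [58, 6, 10, 171]) [ 494.8 -264.8   56. ]
(np.float64(269.5), np.float64(28.0), 4, [18, 12, 4, 1]) [ 417.4 -310.1   56. ]
(np.float64(292.9), np.float64(29.6), 28, [34, 13, 16, 3]) [ 419.  -286.6   56. ]
(np.float64(260.3), np.float64(72.5), 14, [9, 55, 4, 4]) [ 458.9 -320.4   56. ]
(np.float64(304.3), np.float64(73.5), 14, [53, 56, 4, 4]) [ 460.2 -274.6   56. ]
(np.float64(281.7), np.float64(92.3), 148, [19, 70, 27, 14]) [ 478.5 -298.2   56. ]
(np.float64(281.3), np.float64(105.1), 141, [19, 83, 26, 13]) [ 491.4 -298.7   56. ]
(np.float64(281.0), np.float64(117.7), 134, [19, 96, 25, 13]) [ 504.5 -299.2   56. ]
(np.float64(280.6), np.float64(130.0), 134, [18, 108, 26, 13]) [ 517.4 -299.7   56. ]
(np.float64(250.0), np.float64(160.0), 61, [0, 114, 1, 61]) [ 550.  -334.2   56. ]
(np.float64(280.3), np.float64(142.0), 128, [18, 120, 26, 13]) [ 530.3 -300.1   56. ]
(np.float64(280.1), np.float64(153.8), 126, [18, 132, 25, 12]) [ 543.3 -300.4   56. ]
(np.float64(259.5), np.float64(180.5), 12, [8, 163, 4, 4]) [ 573.5 -324.2   56. ]
(np.float64(299.5), np.float64(181.5), 12, [48, 164, 4, 4]) [ 575.  -278.5   56. ]
(np.float64(282.8), np.float64(40.8), 689, [16, 11, 35, 29]) [ 428.8 -296.8   54. ]
```

View pics/w1c.png

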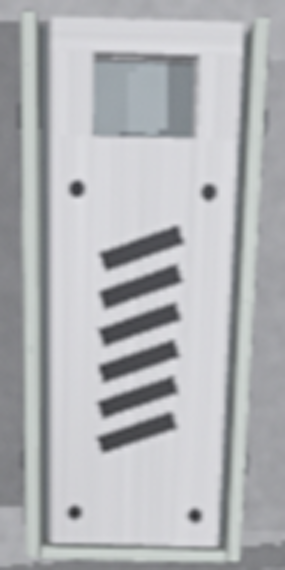

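arm_command(
  increments=[
    {"grip": 0,"delta_pos": [-21,-1,-60],"yaw": -1.4},
    {"grip": 0,"delta_pos": [-21,-1,-110],"yaw": -1.4},
    {"grip": 0,"delta_pos": [-21,-1,-145],"yaw": -1.4},
    {"grip": 0,"delta_pos": [-21,-1,-145],"yaw": -1.4},
    {"grip": 0,"delta_pos": [-21,-1,-145],"yaw": -1.4},
  ],
)

```text
t: 3.0
tcp_pos: [0.56, -0.3009, 0.117]
eef_rot: [-1.227, -1.189, 1.188]
wrist_force: [-0.1, -0.5, -0.1]
finger_gap: 0.006
```

```bash
python3 - <<'E'
from m import *
st=robot.get_state();print(st['t'],st['tcp_pos'],st['wrist_force'])
im=robot.get_image('wrist');save('w2',im)
c2=cam('wrist',st)
a=np.load('st1.npy');c1=cam('wrist',dict(tcp_pos=a[:3],eef_rot=a[3:]))
for p in [(281.7,92.3),(281.0,117.7),(280.1,153.8),(260.3,72.5),(304.3,73.5),(282.8,40.8)]:
    print(p,proj(c2,plane(c1,p,.056)))
M=R.from_rotvec(st['eef_rot']).as_matrix();print(np.degrees(np.arctan2(M[1,0],M[0,0])))
E
```

```text
3.0 [ 0.55998053 -0.30091609  0.11697057] [-0.09648907 -0.51631841 -0.12207548]
(281.7, 92.3) [282.10286792 110.52239985]
(281.0, 117.7) [281.85657874 150.79296708]
(280.1, 153.8) [281.66763039 206.16788458]
(260.3, 72.5) [246.15490556  79.25771879]
(304.3, 73.5) [318.72158798  79.07537145]
(282.8, 40.8) [282.08794338  25.36355813]
88.32336344780072
```

View pics/w2.png

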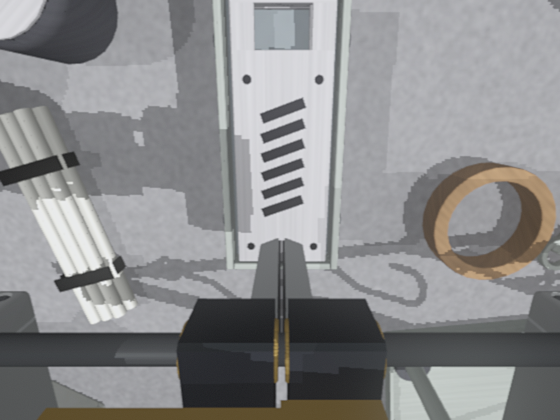

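```bash
python3 - <<'E'
from m import *
st=robot.get_state()
c2=cam('wrist',st)
im=cv2.cvtColor(cv2.imread('pics/w2.png'),cv2.COLOR_BGR2RGB)
b=[x for x in blobs(im,(238,50,326,250),110,10,900)]
a=np.load('st1.npy');c1=cam('wrist',dict(tcp_pos=a[:3],eef_rot=a[3:]))
for p in [(260.3,72.5),(304.3,73.5),(281.7,92.3),(281.3,105.1),(281.0,117.7),(280.6,130),(280.3,142),(280.1,153.8),(259.5,180.5),(299.5,181.5)]:
    q=proj(c2,plane(c1,p,.056)); x=min(b,key=lambda x:np.hypot(x[0]-q[0],x[1]-q[1]))
    X,r=tri([(c1,p),(c2,x[:2])]);print(x[:3],np.round(X*1000,1),np.round(np.array(r)*1000,2))
E
```

```text
(np.float64(246.2), np.float64(78.9), 51) [ 460.1 -319.7   67.4] [0.01 0.01]
(np.float64(318.9), np.float64(79.1), 48) [ 460.3 -274.6   54.9] [0.28 0.28]
(np.float64(282.4), np.float64(110.2), 418) [ 478.8 -298.4   61.2] [0.14 0.14]
(np.float64(282.3), np.float64(130.6), 395) [ 491.5 -298.8   59.7] [0.11 0.11]
(np.float64(282.4), np.float64(150.3), 377) [ 504.4 -299.2   58.2] [0.06 0.06]
(np.float64(282.3), np.float64(169.3), 355) [ 517.3 -299.7   57.4] [0.02 0.02]
(np.float64(282.2), np.float64(187.7), 338) [ 530.2 -300.1   57.3] [0.03 0.03]
(np.float64(282.2), np.float64(205.5), 321) [ 543.2 -300.4   57. ] [0.06 0.06]
(np.float64(250.5), np.float64(245.7), 30) [ 573.2 -324.3   57.3] [0.26 0.26]
(np.float64(313.1), np.float64(246.0), 28) [ 574.8 -278.6   56.9] [0.14 0.14]
```

arm_command(
  increments=[
    {"grip": 0,"delta_pos": [-1,0,-25],"yaw": 0},
    {"grip": 0,"delta_pos": [-1,0,-34],"yaw": 0},
    {"grip": 0,"delta_pos": [-1,0,-38],"yaw": 0},
    {"grip": 0,"delta_pos": [-1,0,-38],"yaw": 0},
  ],
)

```text
t: 3.55
tcp_pos: [0.5586, -0.3015, 0.0783]
eef_rot: [-1.226, -1.188, 1.187]
wrist_force: [-0.9, 0.9, 3.4]
finger_gap: 0.004
```

arm_command(
  increments=[
    {"grip": 0,"delta_pos": [0,0,-1],"yaw": 0},
    {"grip": 0,"delta_pos": [0,0,-1],"yaw": 0},
  ],
)

```text
t: 3.8
tcp_pos: [0.5587, -0.3015, 0.0783]
eef_rot: [-1.226, -1.188, 1.187]
wrist_force: [-2.9, 1.3, 8.3]
finger_gap: 0.003
```

arm_command(
  increments=[
    {"grip": 0,"delta_pos": [0,0,-1],"yaw": 0},
    {"grip": 0,"delta_pos": [-4,0,-1],"yaw": 0},
    {"grip": 0,"delta_pos": [-10,0,-1],"yaw": 0},
  ],
)

```text
t: 4.18
tcp_pos: [0.5513, -0.3027, 0.0783]
eef_rot: [-1.233, -1.191, 1.186]
wrist_force: [2.2, -0.1, 7.2]
finger_gap: 0.003
```

```bash
python3 - <<'E'
from m import *
st=robot.get_state();print(st['t'],st['tcp_pos'],st['wrist_force'])
im=robot.get_image('wrist');save('w3',im[:260])
E
```

```text
4.175 [ 0.5513251  -0.30273813  0.07830336] [ 2.2377432  -0.13943734  7.16777361]
```

View pics/w3.png

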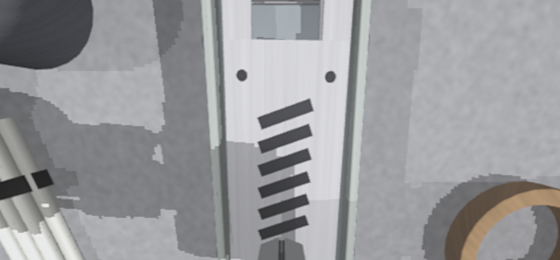

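```bash
python3 - <<'E'
from m import *
st=robot.get_state();c=cam('wrist',st)
im=cv2.cvtColor(cv2.imread('pics/w3.png'),cv2.COLOR_BGR2RGB)
for x in blobs(im,(230,60,345,258),75,30,900): print(x[:3],np.round(plane(c,x[:2],.057)*1000,1))
E
```

```text
(np.float64(271.5), np.float64(143.4), 222) [ 486.2 -306.2   57. ]
(np.float64(279.7), np.float64(163.5), 432) [ 497.3 -302.1   57. ]
(np.float64(282.9), np.float64(184.8), 490) [ 509.5 -300.7   57. ]
(np.float64(282.6), np.float64(206.4), 475) [ 522.3 -301.2   57. ]
(np.float64(282.5), np.float64(227.2), 451) [ 535.1 -301.7   57. ]
(np.float64(280.8), np.float64(250.0), 62) [ 549.7 -303.1   57. ]
```

arm_command(
  increments=[
    {"grip": 0,"delta_pos": [-7,1,0],"yaw": 0},
    {"grip": 0,"delta_pos": [-14,1,0],"yaw": 0},
    {"grip": 0,"delta_pos": [-21,1,0],"yaw": 0},
    {"grip": 0,"delta_pos": [-28,2,0],"yaw": 0},
    {"grip": 0,"delta_pos": [-35,2,0],"yaw": 0},
    {"grip": 0,"delta_pos": [-42,2,0],"yaw": 0},
    {"grip": 0,"delta_pos": [-49,2,0],"yaw": 0},
    {"grip": 0,"delta_pos": [-56,2,0],"yaw": 0},
    {"grip": 0,"delta_pos": [-56,2,0],"yaw": 0},
  ],
)

```text
t: 5.35
tcp_pos: [0.4946, -0.3012, 0.0783]
eef_rot: [-1.233, -1.189, 1.187]
wrist_force: [1.6, 0.2, 8.7]
finger_gap: 0.004
```

```bash
python3 - <<'E'
from m import *
st=robot.get_state();print(st['t'],st['tcp_pos'],st['wrist_force'])
im=robot.get_image('wrist');save('w4',im[:260]);c=cam('wrist',st)
for x in blobs(im,(230,60,345,258),75,30,900): print(x[:3],np.round(plane(c,x[:2],.057)*1000,1))
E
```

```text
5.35 [ 0.49457961 -0.30120778  0.07827348] [1.59418771 0.20169844 8.68069612]
(np.float64(272.5), np.float64(143.4), 244) [ 430.2 -304.2   57. ]
(np.float64(280.9), np.float64(163.4), 459) [ 441.2 -299.9   57. ]
(np.float64(283.1), np.float64(185.0), 495) [ 453.5 -299.1   57. ]
(np.float64(282.8), np.float64(206.7), 485) [ 466.4 -299.6   57. ]
(np.float64(282.6), np.float64(227.5), 451) [ 479.2 -300.1   57. ]
(np.float64(280.8), np.float64(250.0), 62) [ 493.6 -301.6   57. ]
```

View pics/w4.png

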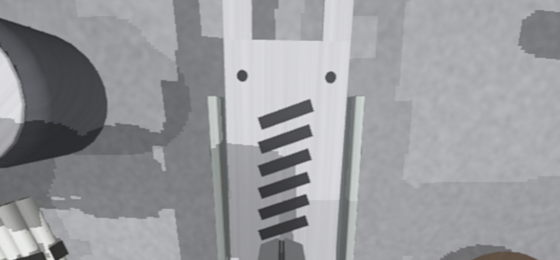

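arm_command(
  increments=[
    {"grip": 0,"delta_pos": [0,0,30],"yaw": 0},
    {"grip": 94,"delta_pos": [-10,0,60],"yaw": 0},
    {"grip": 94,"delta_pos": [-70,3,60],"yaw": 0},
    {"grip": 94,"delta_pos": [-128,5,60],"yaw": 0},
    {"grip": 94,"delta_pos": [-128,5,60],"yaw": 0},
    {"grip": 94,"delta_pos": [-128,5,40],"yaw": 0},
  ],
)

```text
t: 6.15
tcp_pos: [0.3656, -0.2961, 0.1167]
eef_rot: [-1.232, -1.187, 1.187]
wrist_force: [0.3, 0.4, -1.0]
finger_gap: 0.501
```

```bash
python3 - <<'E'
from m import *
st=robot.get_state();print(st['t'],st['tcp_pos'],st['wrist_force'],st['finger_gap'])
im=robot.get_image('wrist');save('w5',im)
im=robot.get_image('side');save('s5',cv2.resize(im[240:400,240:420],None,fx=4,fy=4))
E
```

```text
6.15 [ 0.36556078 -0.29609275  0.11671817] [ 0.3269652   0.38798336 -1.02254288] 0.5011491699096018
```

View pics/w5.png

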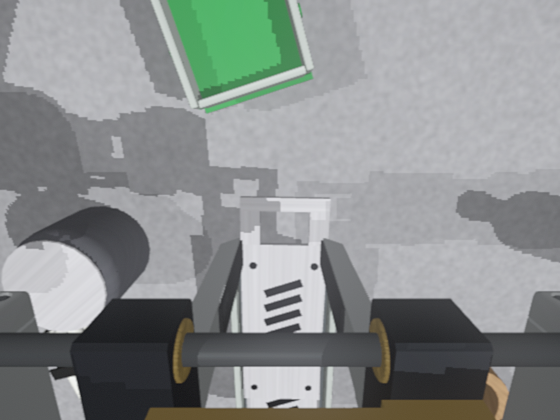

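View pics/s5.png

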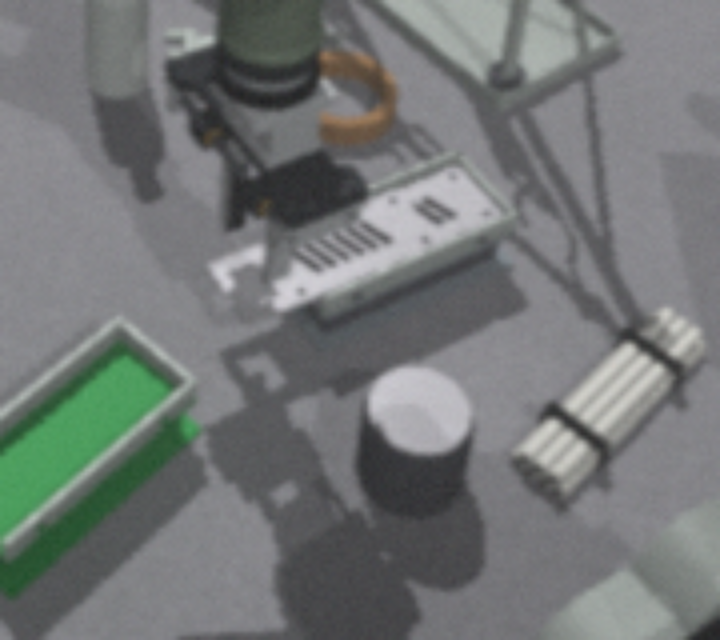

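arm_command(
  increments=[
    {"grip": 94,"delta_pos": [0,0,0],"yaw": 0},
    {"grip": 94,"delta_pos": [0,0,0],"yaw": 0},
    {"grip": 94,"delta_pos": [0,0,0],"yaw": 0},
    {"grip": 94,"delta_pos": [0,0,-25],"yaw": 0},
    {"grip": 94,"delta_pos": [0,0,-50],"yaw": 0},
    {"grip": 94,"delta_pos": [0,0,-58],"yaw": 0},
    {"grip": 94,"delta_pos": [0,0,-58],"yaw": 0},
  ],
)

```text
t: 7.12
tcp_pos: [0.3635, -0.2937, 0.0563]
eef_rot: [-1.223, -1.187, 1.187]
wrist_force: [0.4, -1.2, -0.4]
finger_gap: 1.0
```

```bash
python3 - <<'E'
from m import *
st=robot.get_state();print(st['t'],st['tcp_pos'],st['wrist_force'],st['finger_gap'],st['joints'])
im=robot.get_image('wrist');save('w6',im)
E
```

```text
7.125 [ 0.36353629 -0.2936704   0.05627563] [ 0.39671373 -1.15523975 -0.43891056] 0.9999340596287462 [-8.64998845e-01  2.05346651e-01  1.94415704e+00 -4.43462238e-06
  9.92855115e-01 -2.40547492e+00]
```

View pics/w6.png

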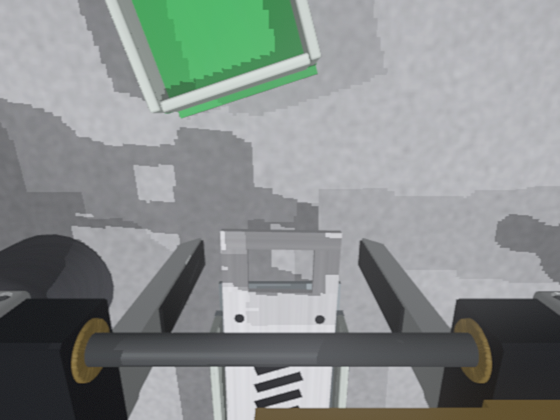

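arm_command(
  increments=[
    {"grip": 30,"delta_pos": [0,0,0],"yaw": 0},
    {"grip": 30,"delta_pos": [0,0,0],"yaw": 0},
    {"grip": 30,"delta_pos": [0,0,0],"yaw": 0},
    {"grip": 30,"delta_pos": [0,0,0],"yaw": 0},
    {"grip": 30,"delta_pos": [0,0,0],"yaw": 0},
    {"grip": 30,"delta_pos": [0,0,3],"yaw": 0},
    {"grip": 30,"delta_pos": [0,0,6],"yaw": 0},
    {"grip": 30,"delta_pos": [-10,0,12],"yaw": 0},
  ],
)

```text
t: 8.18
tcp_pos: [0.3533, -0.2935, 0.0684]
eef_rot: [-1.222, -1.187, 1.187]
wrist_force: [0.2, 0.8, -1.5]
finger_gap: 0.675
```

```bash
python3 - <<'E'
from m import *
st=robot.get_state();print(st['t'],st['tcp_pos'],st['wrist_force'],st['torque'],st['finger_gap'])
im=robot.get_image('wrist');save('w7',im)
im=robot.get_image('side');save('s7',cv2.resize(im[240:400,240:420],None,fx=4,fy=4))
E
```

```text
8.175 [ 0.35327283 -0.29351522  0.06835813] [ 0.18701166  0.76695847 -1.52956091] [ 0.06129832  0.14276839 -0.00281681] 0.6753020416714332
```

View pics/w7.png

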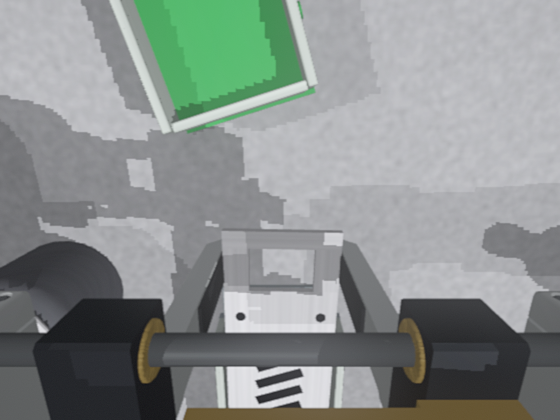

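View pics/s7.png

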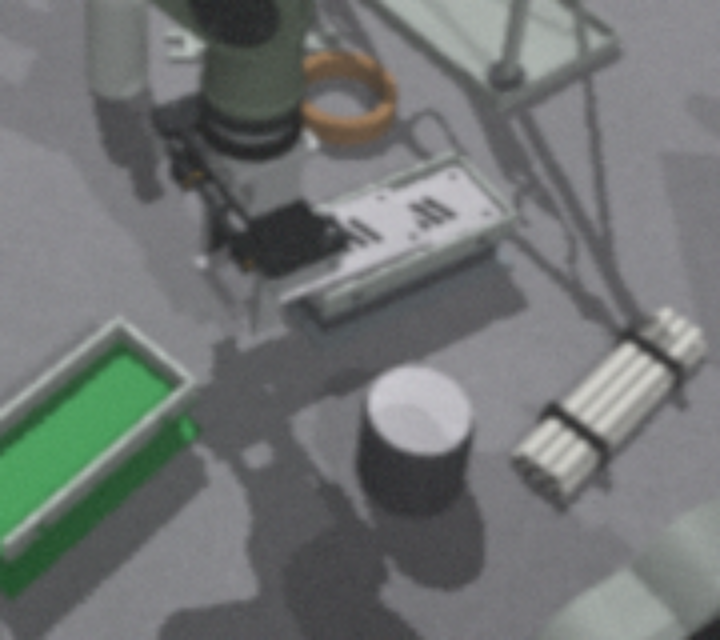

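arm_command(
  increments=[
    {"grip": 30,"delta_pos": [0,0,15],"yaw": 0},
    {"grip": 30,"delta_pos": [0,0,40],"yaw": 0},
    {"grip": 30,"delta_pos": [0,0,75],"yaw": 0},
    {"grip": 30,"delta_pos": [0,0,115],"yaw": 0},
    {"grip": 30,"delta_pos": [0,0,155],"yaw": 0},
    {"grip": 30,"delta_pos": [0,0,195],"yaw": 0},
    {"grip": 30,"delta_pos": [0,0,225],"yaw": 0},
  ],
)

```text
t: 9.15
tcp_pos: [0.3539, -0.2941, 0.2965]
eef_rot: [-1.227, -1.187, 1.188]
wrist_force: [-0.6, -0.4, -1.0]
finger_gap: 0.671
```

```bash
python3 - <<'E'
from m import *
st=robot.get_state();print(st['t'],st['tcp_pos'],st['wrist_force'],st['torque'],st['finger_gap'])
im=robot.get_image('wrist');save('w8',im)
im=robot.get_image('side');save('s8',cv2.resize(im[200:360,220:420],None,fx=4,fy=4))
E
```

```text
9.15 [ 0.35387924 -0.29406317  0.29651428] [-0.58998095 -0.43552313 -0.98204349] [ 0.05008631  0.08750427 -0.02170251] 0.6708743331493301
```

View pics/w8.png

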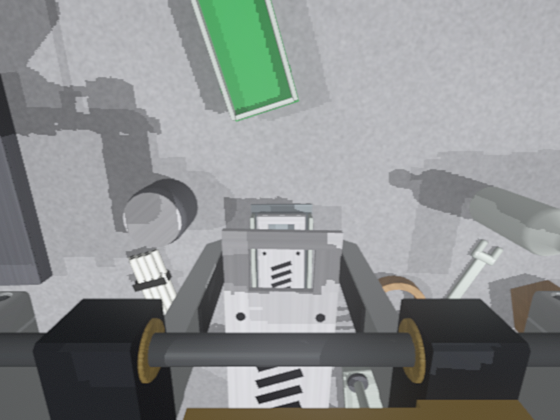

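View pics/s8.png

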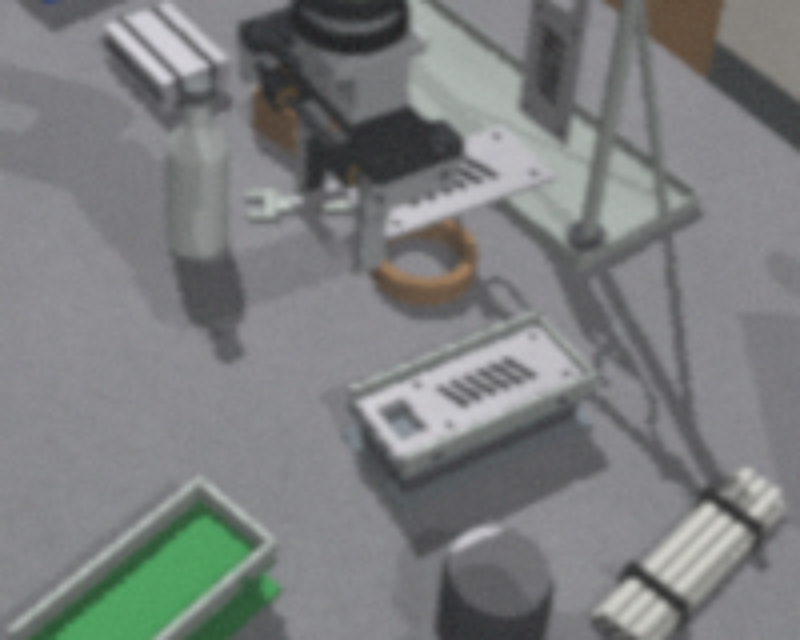

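arm_command(
  increments=[
    {"grip": 30,"delta_pos": [4,10,4],"yaw": -8},
    {"grip": 30,"delta_pos": [10,35,8],"yaw": -18},
    {"grip": 30,"delta_pos": [18,65,10],"yaw": -28},
    {"grip": 30,"delta_pos": [26,95,10],"yaw": -38},
    {"grip": 30,"delta_pos": [34,125,10],"yaw": -48},
    {"grip": 30,"delta_pos": [44,155,10],"yaw": -58},
    {"grip": 30,"delta_pos": [54,185,10],"yaw": -68},
    {"grip": 30,"delta_pos": [64,215,10],"yaw": -78},
    {"grip": 30,"delta_pos": [76,245,10],"yaw": -88},
    {"grip": 30,"delta_pos": [88,275,10],"yaw": -98},
    {"grip": 30,"delta_pos": [100,305,10],"yaw": -108},
    {"grip": 30,"delta_pos": [112,335,10],"yaw": -118},
  ],
)

```text
t: 10.75
tcp_pos: [0.4651, 0.0425, 0.3019]
eef_rot: [-1.531, 0.413, -0.41]
wrist_force: [0.3, -0.2, -1.0]
finger_gap: 0.669
```

```bash
python3 - <<'E'
from h import *
s=cv2.imread('pics/side0.png');t=cv2.imread('pics/top0.png')
a=cv2.resize(s[190:240,235:285],None,fx=8,fy=8,interpolation=cv2.INTER_CUBIC)
b=cv2.resize(t[175:225,200:250],None,fx=8,fy=8,interpolation=cv2.INTER_CUBIC)
cv2.imwrite('pics/rest.png',np.hstack([a,b]))
E
```

```text
(no output)
```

View pics/rest.png

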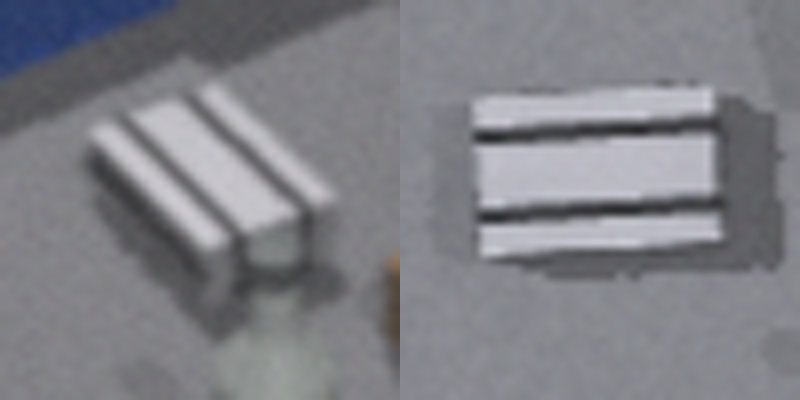

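```bash
python3 - <<'E'
from h import *
c=cam('top');s=cam('side')
q=lambda p,o:((p[0]+.5)/8-.5+o[0],(p[1]+.5)/8-.5+o[1])
T=dict(TL=(72,97),TR=(313,88),BR=(320,240),BL=(80,256));S=dict(TL=(205,83),TR=(335,195),BR=(215,245),BL=(90,130))
C=[];D=[]
for k in T:
    X,r=tri([(c,q(T[k],(200,175))),(s,q(S[k],(235,190)))]);C.append(X);Y=plane(c,q(T[k],(200,175)),.04);D.append(Y);print(k,np.round(X*1000),np.round(np.array(r)*1000,1),np.round(Y*1000))
print(np.mean(C,0),np.mean(D,0))
for d in (C,D):
  v=(d[0]+d[3]-d[1]-d[2]);print(np.degrees(np.arctan2(-v[0],v[1])))
E
```

```text
TL [542. 310.  41.] [3. 3.] [545. 309.  40.]
TR [549. 188.  44.] [0.3 0.3] [549. 188.  40.]
BR [474. 183.  43.] [2.2 2.2] [473. 185.  40.]
BL [466. 304.  40.] [0.8 0.8] [465. 304.  40.]
[0.5078183  0.24628061 0.04196963] [0.5080107  0.24653582 0.04      ]
3.5082797724761394
2.680586588242952
```

arm_command(
  increments=[
    {"grip": 30,"delta_pos": [22,40,0],"yaw": -10},
    {"grip": 30,"delta_pos": [44,80,0],"yaw": -20},
    {"grip": 30,"delta_pos": [66,120,0],"yaw": -30},
    {"grip": 30,"delta_pos": [88,165,0],"yaw": -40},
    {"grip": 30,"delta_pos": [110,209,0],"yaw": -50},
    {"grip": 30,"delta_pos": [110,209,-30],"yaw": -57.3},
    {"grip": 30,"delta_pos": [110,209,-75],"yaw": -57.3},
    {"grip": 30,"delta_pos": [110,209,-125],"yaw": -57.3},
    {"grip": 30,"delta_pos": [110,209,-175],"yaw": -57.3},
    {"grip": 30,"delta_pos": [110,209,-205],"yaw": -57.3},
    {"grip": 30,"delta_pos": [110,209,-215],"yaw": -57.3},
    {"grip": 30,"delta_pos": [110,209,-215],"yaw": -57.3},
  ],
)

```text
t: 12.25
tcp_pos: [0.5751, 0.2501, 0.0876]
eef_rot: [-1.235, 1.172, -1.171]
wrist_force: [0.4, -0.3, -0.9]
finger_gap: 0.673
```

```bash
python3 - <<'E'
from m import *
st=robot.get_state();print(st['t'],st['tcp_pos'],st['wrist_force'],st['torque'],st['finger_gap'],st['joints'])
M=R.from_rotvec(st['eef_rot']).as_matrix();print(np.degrees(np.arctan2(M[1,0],M[0,0])))
im=robot.get_image('wrist');save('w9',im)
im=robot.get_image('side');save('s9',cv2.resize(im[150:270,200:360],None,fx=5,fy=5))
im=robot.get_image('top');save('t9',cv2.resize(im[150:250,180:300],None,fx=6,fy=6))
E
```

```text
12.25 [0.57506724 0.25008747 0.08764475] [ 0.44435715 -0.26177675 -0.88869654] [-0.01734341  0.08823832  0.05081833] 0.6731931812279814 [2.72290485e-01 4.54917417e-01 1.52231664e+00 5.45425056e-05
 1.16586508e+00 1.79135891e+00]
-87.03743115307026
```

View pics/w9.png

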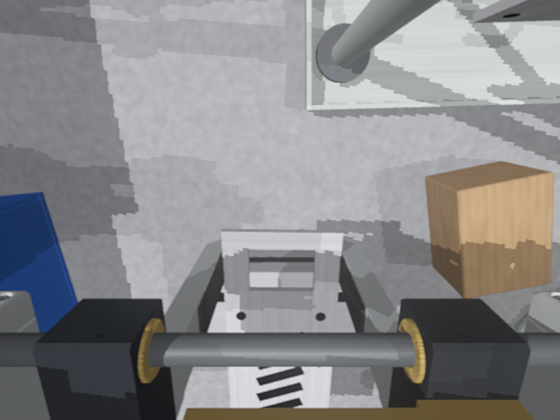

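View pics/s9.png

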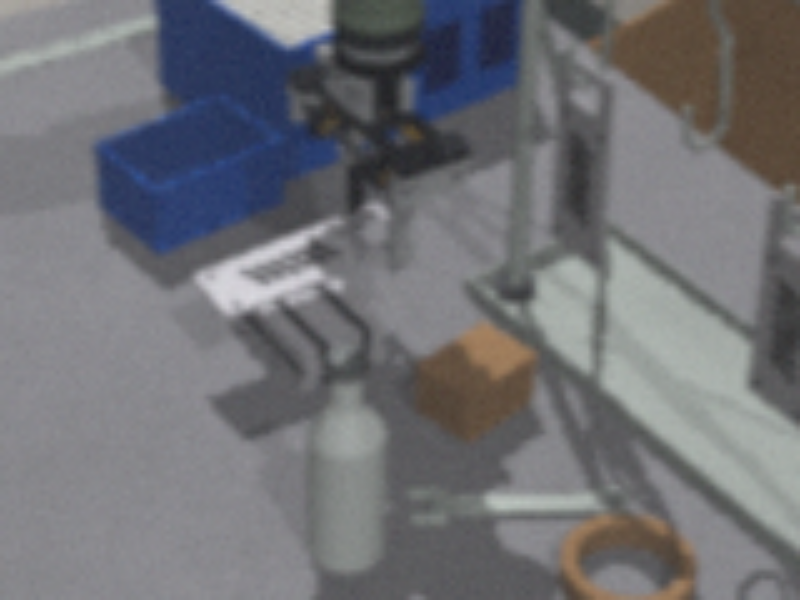

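View pics/t9.png

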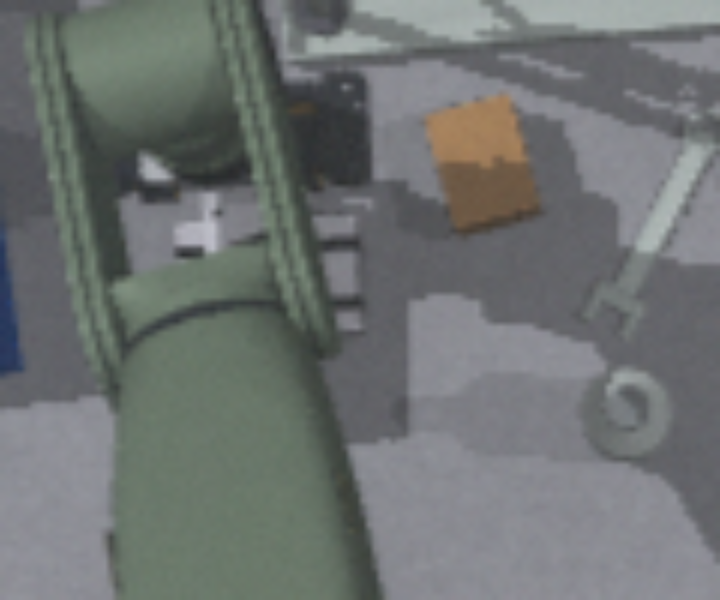

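arm_command(
  increments=[
    {"grip": 30,"delta_pos": [0,0,-18],"yaw": 0},
    {"grip": 30,"delta_pos": [0,0,-32],"yaw": 0},
    {"grip": 30,"delta_pos": [0,0,-39],"yaw": 0},
    {"grip": 30,"delta_pos": [0,0,-41],"yaw": 0},
    {"grip": 30,"delta_pos": [0,0,-41],"yaw": 0},
  ],
)

```text
t: 13.02
tcp_pos: [0.5756, 0.2502, 0.0474]
eef_rot: [-1.233, 1.171, -1.171]
wrist_force: [-0.2, 0.3, -0.2]
finger_gap: 0.67
```

```bash
python3 - <<'E'
from m import *
st=robot.get_state();print(st['t'],st['tcp_pos'],st['wrist_force'],st['torque'],st['finger_gap'])
E
```

```text
13.025 [0.57563419 0.25024067 0.0473929 ] [-0.24713144  0.30339759 -0.1745558 ] [-0.06213983  0.2095051   0.01255675] 0.6699492690388369
```

arm_command(
  increments=[
    {"grip": 30,"delta_pos": [0,0,-1.5],"yaw": 0},
    {"grip": 30,"delta_pos": [0,0,-2.5],"yaw": 0},
    {"grip": 30,"delta_pos": [0,0,-2.5],"yaw": 0},
  ],
)

```text
t: 13.4
tcp_pos: [0.5762, 0.2504, 0.0454]
eef_rot: [-1.232, 1.17, -1.171]
wrist_force: [1.2, 1.4, -0.1]
finger_gap: 0.673
```

```bash
python3 - <<'E'
from m import *
st=robot.get_state();print(st['t'],st['tcp_pos'],st['wrist_force'],st['torque'],st['finger_gap'])
im=robot.get_image('wrist');save('w10',im)
im=robot.get_image('side');save('s10',cv2.resize(im[180:250,220:320],None,fx=7,fy=7))
E
```

```text
13.4 [0.57615243 0.25036051 0.04535365] [ 1.19227057  1.3851633  -0.07083696] [ 0.04656787  0.1178463  -0.05235176] 0.6726295786469325
```

View pics/s10.png

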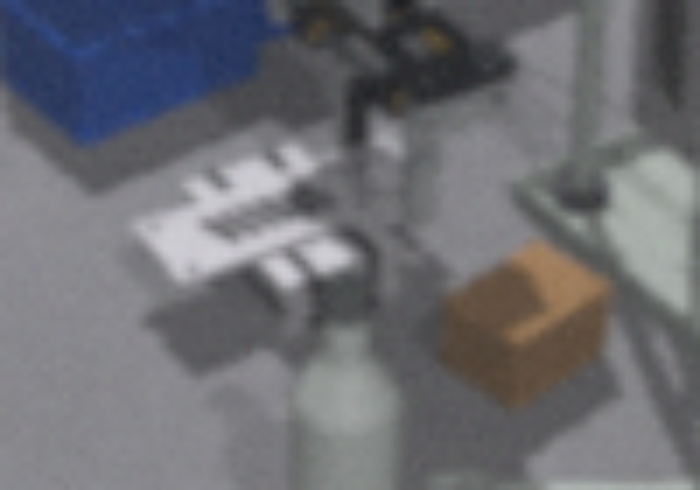

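arm_command(
  increments=[
    {"grip": 30,"delta_pos": [0,0,-1.5],"yaw": 0},
    {"grip": 30,"delta_pos": [0,0,-1.5],"yaw": 0},
  ],
)

```text
t: 13.75
tcp_pos: [0.5761, 0.2504, 0.0445]
eef_rot: [-1.232, 1.17, -1.171]
wrist_force: [-1.5, -0.5, 5.8]
finger_gap: 0.671
```

arm_command(
  increments=[
    {"grip": 30,"delta_pos": [0,0,1],"yaw": 0},
    {"grip": 94,"delta_pos": [0,0,1],"yaw": 0},
    {"grip": 94,"delta_pos": [0,0,1],"yaw": 0},
    {"grip": 94,"delta_pos": [0,0,1],"yaw": 0},
    {"grip": 94,"delta_pos": [0,0,30],"yaw": 0},
    {"grip": 94,"delta_pos": [0,0,80],"yaw": 0},
    {"grip": 94,"delta_pos": [0,0,140],"yaw": 0},
  ],
)

```text
t: 14.62
tcp_pos: [0.5743, 0.2498, 0.183]
eef_rot: [-1.237, 1.173, -1.17]
wrist_force: [0.8, -0.2, 0.4]
finger_gap: 0.999
```

```bash
python3 - <<'E'
from m import *
st=robot.get_state();print(st['t'],st['tcp_pos'],st['wrist_force'],st['torque'],st['finger_gap'])
im=robot.get_image('wrist');save('w11',im)
im=robot.get_image('side');save('s11',im)
E
```

```text
14.625 [0.57432426 0.24983293 0.18302943] [ 0.76284436 -0.15431081  0.40586606] [0.01278347 0.06897689 0.02807806] 0.9987200818906364
```

View pics/s11.png

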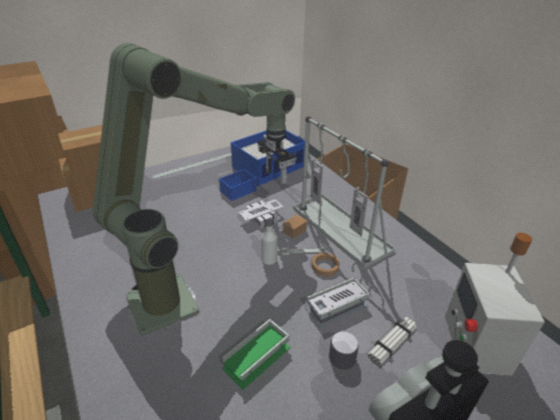

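View pics/w11.png

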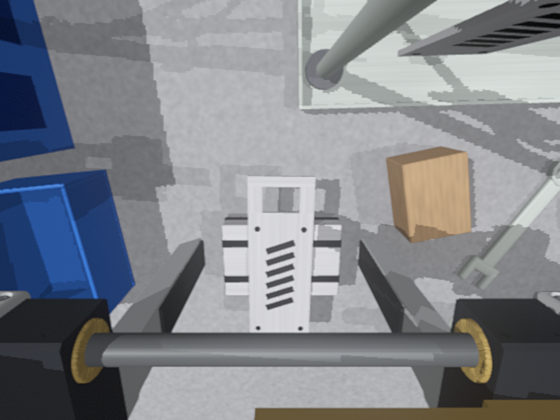

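```bash
python3 - <<'E'
from m import *
c=cam('top');s=cam('side')
f=lambda p:((p[0]+.5)/3-.5+200,(p[1]+.5)/3-.5+90)
g=lambda p:((p[0]+.5)/4-.5+290,(p[1]+.5)/4-.5+100)
for n,a,b in [('L',(52,96),(72,75)),('R',(429,66),(379,250)),('hL',(126,87),(121,101)),('hM',(241,80),(211,153)),('hR',(358,72),(311,211))]:
    X,r=tri([(c,f(a)),(s,g(b))]);print(n,np.round(X*1000,1),np.round(np.array(r)*1000,1),np.round(plane(c,f(a),.42)*1000,1),np.round(plane(s,g(b),.42)*1000,1))
st=robot.get_state();cw=cam('wrist',st)
im=cv2.cvtColor(cv2.imread('pics/w11.png'),cv2.COLOR_BGR2RGB)
for x in blobs(im,(250,215,312,335),110,4,900): print(x[:3],np.round(plane(cw,x[:2],.045)*1000,1))
E
```

```text
L [696.2 215.1 423. ] [0.3 0.3] [697.4 215.5 420. ] [699.7 220.6 420. ]
R [ 726.3 -173.8  422.8] [0. 0.] [ 727.2 -174.3  420. ] [ 729.9 -170.4  420. ]
hL [702.2 139.8 426.5] [2.6 2.6] [706.5 139.2 420. ] [707.7 151.3 420. ]
hM [711.4  20.8 424.4] [0.7 0.7] [713.4  20.4 420. ] [716.2  27.5 420. ]
hR [ 719.9 -100.2  423.7] [0.2 0.2] [ 721.2 -100.7  420. ] [724.4 -95.2 420. ]
(np.float64(256.7), np.float64(228.5), 14) [552.5 275.1  45. ]
(np.float64(303.4), np.float64(229.4), 13) [554. 228.  45.]
(np.float64(280.2), np.float64(246.7), 134) [534.  250.5  45. ]
(np.float64(279.9), np.float64(258.5), 130) [520.9 250.1  45. ]
(np.float64(279.7), np.float64(270.1), 123) [507.7 249.6  45. ]
(np.float64(279.6), np.float64(281.3), 120) [494.7 249.1  45. ]
(np.float64(279.4), np.float64(292.4), 116) [481.6 248.7  45. ]
(np.float64(279.3), np.float64(303.1), 115) [468.6 248.1  45. ]
(np.float64(257.7), np.float64(327.9), 9) [436.4 270.4  45. ]
(np.float64(300.0), np.float64(328.0), 9) [438.7 223.7  45. ]
(np.float64(280.5), np.float64(333.5), 124) [430.5 244.9  45. ]
```

```bash
python3 - <<'E'
from m import *
for t,e,p,z in [((0.36353629,-0.2936704,0.05627563),(-1.223,-1.187,1.187),[(239.5,318),(319.5,320)],.056),
              ((0.57515,0.25009,.08764),(-1.235,1.172,-1.171),[(241,316),(320,317.5)],.0885)]:
    c=cam('wrist',dict(tcp_pos=np.array(t),eef_rot=np.array(e)))
    for q in p: X=plane(c,q,z);print(np.round(X*1000,1),np.round((X-np.array(t))*1000,1))
st=robot.get_state();print(st['tcp_pos'])
E
cat > /dev/null
```

```text
[ 391.5 -318.    56. ] [ 28.  -24.3  -0.3]
[ 394.3 -272.6   56. ] [30.7 21.  -0.3]
[547.4 271.1  88.5] [-27.7  21.    0.9]
[548.6 226.7  88.5] [-26.5 -23.4   0.9]
[0.58082183 0.25178419 0.19248497]
```

```bash
python3 - <<'E'
from m import *
s=cam('side')
im=cv2.imread('pics/s11.png')
cv2.imwrite('pics/s11c.png',cv2.resize(im[70:215,225:320],None,fx=4.1,fy=4.1,interpolation=cv2.INTER_CUBIC))
t=np.array([.5743,.2498,.183])
for dz in (-.022,0,.075,.144,.209): 
  q=proj(s,t+[0,0,dz]);print(dz,np.round(q,1),np.round((q-[225,70])*4.1))
  for o in (-.0375,.0375):print('  ',o,np.round((proj(s,t+[o,0,dz])-[225,70])*4.1))
E
```

```text
-0.022 [274.5 181.1] [203. 456.]
   -0.0375 [170. 466.]
   0.0375 [235. 446.]
0 [274.5 176.6] [203. 437.]
   -0.0375 [170. 447.]
   0.0375 [236. 427.]
0.075 [274.7 160.4] [204. 371.]
   -0.0375 [169. 380.]
   0.0375 [237. 361.]
0.144 [274.8 144.8] [204. 306.]
   -0.0375 [169. 316.]
   0.0375 [239. 297.]
0.209 [274.9 129.3] [205. 243.]
   -0.0375 [169. 252.]
   0.0375 [240. 234.]
```

View pics/s11c.png

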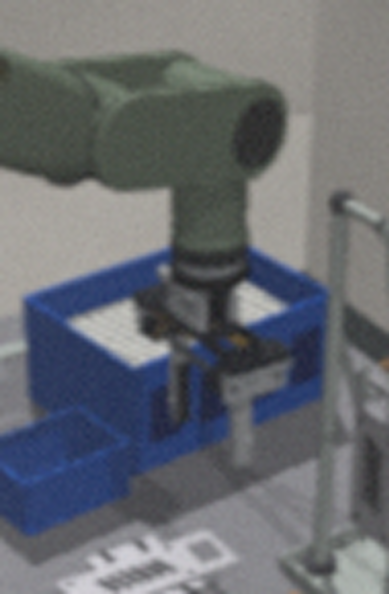

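```bash
python3 - <<'E'
from m import *
s=cam('side')
t=np.array([.2366,.5233,.2263])
zx=np.array([-.911,.412,0])
for dz in (-.022,0,.075,.1,.144,.17,.209,.25): 
  q=proj(s,t+[0,0,dz]);print(dz,np.round((q-[130,60])*5),[np.round((proj(s,t+o*zx+[0,0,dz])-[130,60])*5) for o in (-.0375,.0375)])
E
```

```text
-0.022 [206. 513.] [array([252., 511.]), array([160., 515.])]
0 [202. 490.] [array([248., 488.]), array([156., 492.])]
0.075 [189. 408.] [array([236., 406.]), array([141., 410.])]
0.1 [185. 380.] [array([232., 378.]), array([137., 382.])]
0.144 [176. 329.] [array([225., 327.]), array([128., 331.])]
0.17 [171. 298.] [array([221., 296.]), array([122., 300.])]
0.209 [164. 251.] [array([214., 249.]), array([114., 252.])]
0.25 [156. 199.] [array([206., 198.]), array([105., 201.])]
```

arm_command(
  increments=[
    {"grip": 40,"delta_pos": [0,-20,60],"yaw": 6},
    {"grip": 0,"delta_pos": [5,-60,66],"yaw": 12},
    {"grip": 0,"delta_pos": [10,-110,66],"yaw": 21.4},
    {"grip": 0,"delta_pos": [20,-160,66],"yaw": 21.4},
    {"grip": 0,"delta_pos": [28,-199,66],"yaw": 21.4},
    {"grip": 0,"delta_pos": [28,-199,66],"yaw": 21.4},
    {"grip": 0,"delta_pos": [28,-199,66],"yaw": 21.4},
  ],
)

```text
t: 15.6
tcp_pos: [0.6032, 0.0516, 0.2487]
eef_rot: [-1.381, 0.892, -0.89]
wrist_force: [-0.4, 0.4, 0.3]
finger_gap: 0.29
```

```bash
python3 - <<'E'
from m import *
st=robot.get_state();print(st['t'],st['tcp_pos'],st['wrist_force'],st['finger_gap'],st['joints'])
M=R.from_rotvec(st['eef_rot']).as_matrix();print(np.degrees(np.arctan2(M[1,0],M[0,0])))
im=robot.get_image('side');save('s12',cv2.resize(im[90:270,280:410],None,fx=4,fy=4,interpolation=cv2.INTER_CUBIC)[:600])
im=robot.get_image('wrist');save('w12',im)
E
```

```text
15.6 [0.60321265 0.05161127 0.2486629 ] [-0.41836243  0.44761163  0.33913234] 0.29035694126514255 [-5.78770831e-02  2.56064472e-01  1.43707480e+00  6.85222024e-04
  1.44971974e+00  1.08788791e+00]
-65.65229242391445
```

View pics/s12.png

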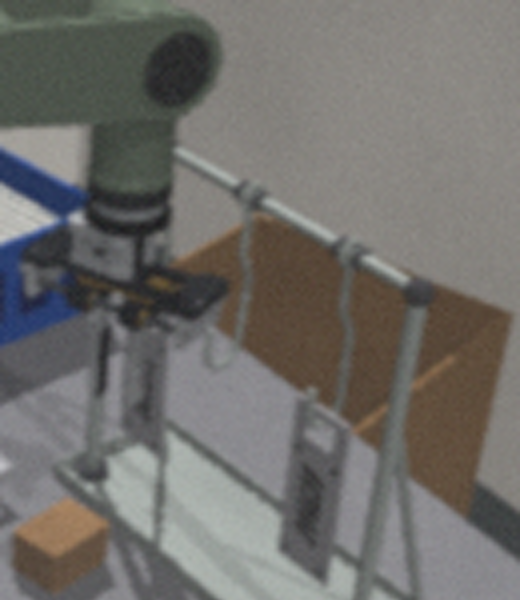

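View pics/w12.png

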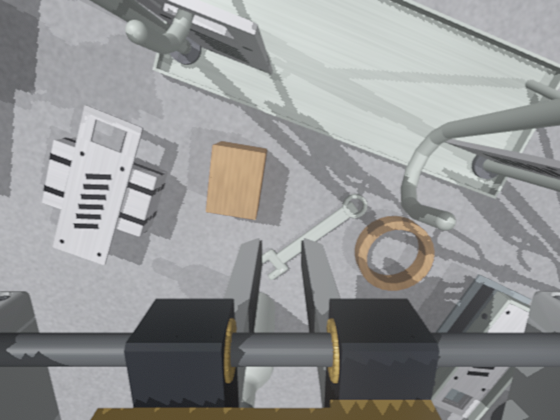

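arm_command(
  increments=[
    {"grip": 0,"delta_pos": [6,0.5,0],"yaw": 0},
    {"grip": 0,"delta_pos": [12,1,0],"yaw": 0},
    {"grip": 0,"delta_pos": [16,1.2,0],"yaw": 0},
    {"grip": 0,"delta_pos": [20,1.5,0],"yaw": 0},
    {"grip": 0,"delta_pos": [24,1.8,0],"yaw": 0},
    {"grip": 0,"delta_pos": [28,2.1,0],"yaw": 0},
    {"grip": 0,"delta_pos": [32,2.4,0],"yaw": 0},
    {"grip": 0,"delta_pos": [36,2.8,0],"yaw": 0},
    {"grip": 0,"delta_pos": [36,2.8,0],"yaw": 0},
  ],
)

```text
t: 16.82
tcp_pos: [0.6398, 0.054, 0.2493]
eef_rot: [-1.381, 0.891, -0.891]
wrist_force: [0.4, -0.6, -0.1]
finger_gap: 0.008
```

```bash
cat > look.py <<'E'
from m import *
import sys
n=sys.argv[1]
st=robot.get_state();print(st['t'],st['tcp_pos'],st['wrist_force'],st['finger_gap'])
a=robot.get_image('side');st=robot.get_state();b=robot.get_image('wrist');print(st['tcp_pos'])
A=cv2.resize(a[90:190,290:390],None,fx=4,fy=4,interpolation=cv2.INTER_CUBIC)
save('x'+n,np.hstack([A,cv2.resize(b,(400,300))[:300].copy() if 0 else np.vstack([cv2.resize(b,(400,300)),np.zeros((100,400,3),np.uint8)])]))
E
python3 look.py 13
```

```text
16.825 [0.63982882 0.05399099 0.24927405] [ 0.4346898  -0.58000247 -0.1192376 ] 0.008246174757166996
[0.63964609 0.05400917 0.24930193]
```

View pics/x13.png

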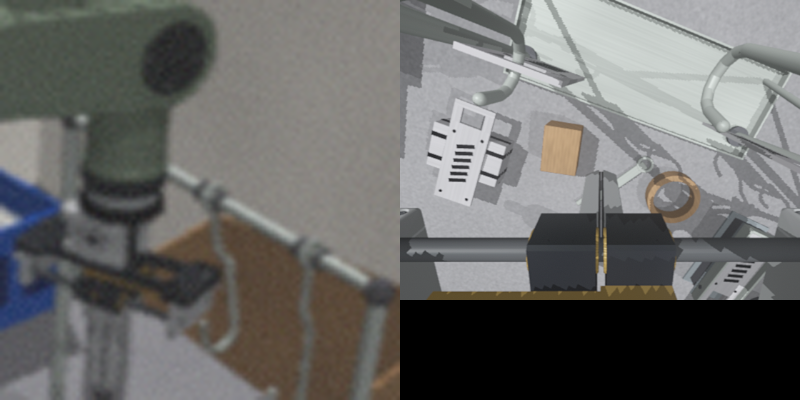

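arm_command(
  increments=[
    {"grip": 0,"delta_pos": [3,0.2,0],"yaw": 0},
    {"grip": 0,"delta_pos": [6,0.5,0],"yaw": 0},
    {"grip": 0,"delta_pos": [9,0.7,0],"yaw": 0},
    {"grip": 0,"delta_pos": [12,0.9,0],"yaw": 0},
    {"grip": 0,"delta_pos": [14,1.1,0],"yaw": 0},
    {"grip": 0,"delta_pos": [16,1.2,0],"yaw": 0},
    {"grip": 0,"delta_pos": [18,1.4,0],"yaw": 0},
    {"grip": 0,"delta_pos": [19,1.5,0],"yaw": 0},
    {"grip": 0,"delta_pos": [19,1.5,0],"yaw": 0},
  ],
)

```text
t: 18.05
tcp_pos: [0.6587, 0.0555, 0.2493]
eef_rot: [-1.381, 0.89, -0.89]
wrist_force: [-0.4, -0.1, -0.1]
finger_gap: 0.004
```

```bash
python3 look.py 14
```

```text
18.05 [0.6586649  0.05553016 0.24933507] [-0.41338877 -0.06141673 -0.078125  ] 0.003810904380724748
[0.65862128 0.05550782 0.24934857]
```

View pics/x14.png

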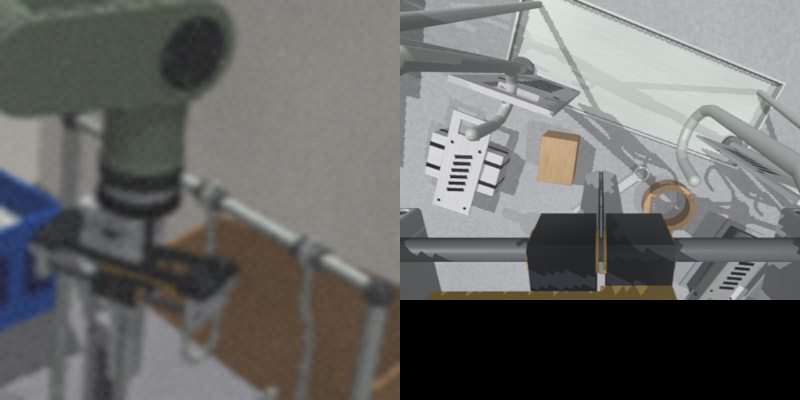

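```bash
cat > seq.py <<'E'
from m import *
import sys
n=sys.argv[1];x0,y0=int(sys.argv[2]),int(sys.argv[3]);N=int(sys.argv[4])
ims=[];
for i in range(N):
    im=robot.get_image('wrist');ims.append(im)
    np.save(f'/tmp/seq_{n}_{i}.npy',im)
w=[cv2.resize(i[y0:y0+150,x0:x0+150],None,fx=1.25,fy=1.25) for i in ims]
while len(w)%4: w.append(np.zeros_like(w[0]))
save('q'+n,np.vstack([np.hstack(w[k:k+4]) for k in range(0,len(w),4)]))
print(robot.get_state()['t'],robot.get_state()['tcp_pos'])
E
python3 seq.py 14 380 130 8
```

```text
18.55 [0.65850921 0.0554664  0.24938618]
```

View pics/q14.png

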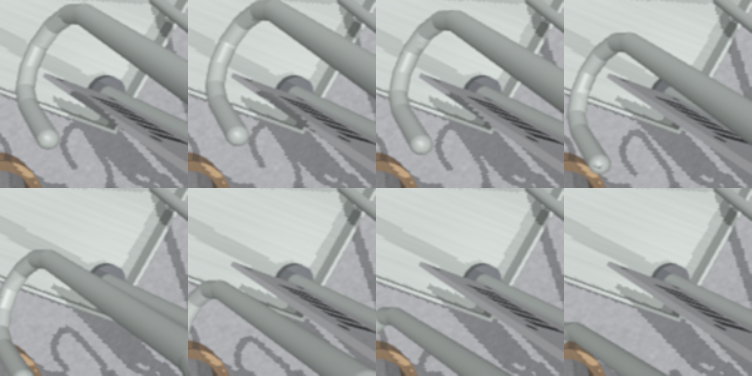

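```bash
python3 - <<'E'
from m import *
st=robot.get_state();c=cam('wrist',st);H=np.array([.7113,.0207])
ex=np.array([.997,.077]);ey=np.array([-.077,.997])
def q_of(u,v):
    # tip on circle about hinge: tip local (-.024,-.1245) rotated; positive q -> -x
    p,d=ray(c,(u,v));best=None
    for q in np.linspace(-.6,.6,1201):
        cx,cz=np.cos(q),np.sin(q)
        x=-.024*np.cos(q)-.1245*np.sin(q); z=-.1245*np.cos(q)+.024*np.sin(q)
        X=np.r_[H+ex*x,.42+z]; D=np.linalg.norm(np.cross(X-p,d))
        if best is None or D<best[0]: best=(D,q,x)
    return best
for k,(a,b) in enumerate([(48,138),(237-188,133),(421-376,145),(600-564,165),(20,375-188)]):
    u,v=380+a/1.25,130+b/1.25;print((u,v),np.round(q_of(u,v),4))
E
```

```text
(418.4, 240.4) [ 0.0018 -0.208   0.0022]
(419.2, 236.4) [ 0.0022 -0.22    0.0037]
(416.0, 246.0) [ 1.6e-03 -1.9e-01 -1.0e-04]
(408.8, 262.0) [ 0.0014 -0.135  -0.007 ]
(396.0, 279.6) [ 0.0029 -0.069  -0.0154]
```

arm_command(
  increments=[
    {"grip": 0,"delta_pos": [-18,-1.4,0],"yaw": 0},
    {"grip": 0,"delta_pos": [-35,-2.7,0],"yaw": 6},
    {"grip": 0,"delta_pos": [-35,-2.7,0],"yaw": 14},
    {"grip": 0,"delta_pos": [-35,-2.7,0],"yaw": 20},
    {"grip": 0,"delta_pos": [-30,-2.3,0],"yaw": 20},
    {"grip": 0,"delta_pos": [-25,-1.9,0],"yaw": 20},
    {"grip": 0,"delta_pos": [-21,-1.6,0],"yaw": 20},
    {"grip": 0,"delta_pos": [-17,-1.3,0],"yaw": 20},
    {"grip": 0,"delta_pos": [-14,-1.1,0],"yaw": 20},
    {"grip": 0,"delta_pos": [-11,-0.8,0],"yaw": 20},
    {"grip": 0,"delta_pos": [-8,-0.6,0],"yaw": 20},
    {"grip": 0,"delta_pos": [-6,-0.4,0],"yaw": 20},
  ],
)

```text
t: 20.05
tcp_pos: [0.6526, 0.0551, 0.2491]
eef_rot: [-1.48, 0.623, -0.622]
wrist_force: [-1.3, -0.5, 0.8]
finger_gap: 0.006
```

```bash
python3 look.py 15; python3 seq.py 15 380 130 4
```

```text
20.05 [0.65258761 0.05514017 0.24913276] [-1.26054951 -0.53625045  0.82166477] 0.005737420056706721
[0.65281232 0.05515183 0.24914106]
20.35 [0.65238519 0.05510347 0.24915433]
```

View pics/x15.png

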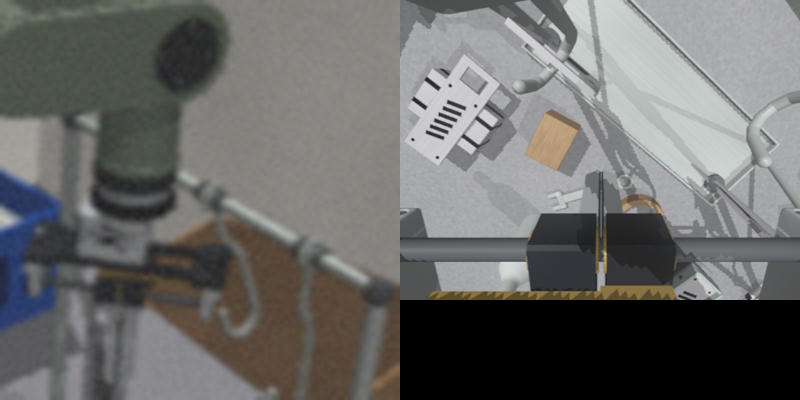

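View pics/q15.png

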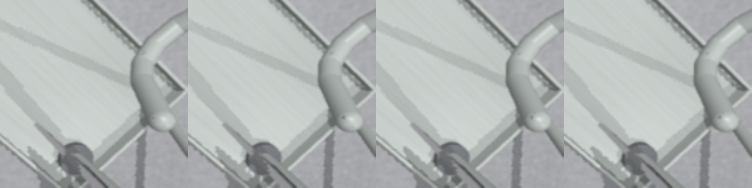

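```bash
cat > qof.py <<'E'
from m import *
H=np.array([.7113,.0207]);ex=np.array([.997,.077])
def q_of(c,u,v):
    p,d=ray(c,(u,v));best=None
    for q in np.linspace(-.6,.6,1201):
        x=-.024*np.cos(q)-.1245*np.sin(q); z=-.1245*np.cos(q)+.024*np.sin(q)
        X=np.r_[H+ex*x,.42+z]; D=np.linalg.norm(np.cross(X-p,d))
        if best is None or D<best[0]: best=(round(D,4),round(q,3),round(x,4))
    return best
E
python3 - <<'E'
from qof import *
c=cam('wrist');print(q_of(c,508,226))
for q in (0,-.1,-.2): 
    x=-.024*np.cos(q)-.1245*np.sin(q); z=-.1245*np.cos(q)+.024*np.sin(q);print(q,proj(c,np.r_[H+ex*x,.42+z]))
E
```

```text
(np.float64(0.0029), np.float64(-0.431), np.float64(0.0302))
0 [404.16766629 327.86735136]
-0.1 [425.30228561 304.45084911]
-0.2 [448.59478432 282.09596939]
```

arm_command(
  increments=[
    {"grip": 0,"delta_pos": [-2,-0.1,0],"yaw": 0},
    {"grip": 0,"delta_pos": [-5,-0.4,0],"yaw": 0},
    {"grip": 0,"delta_pos": [-8,-0.6,0],"yaw": 0},
    {"grip": 0,"delta_pos": [-11,-0.8,0],"yaw": 0},
    {"grip": 0,"delta_pos": [-14,-1.1,0],"yaw": 0},
    {"grip": 0,"delta_pos": [-17,-1.3,0],"yaw": 0},
    {"grip": 0,"delta_pos": [-19,-1.5,0],"yaw": 0},
    {"grip": 0,"delta_pos": [-20,-1.5,0],"yaw": 0},
  ],
)

```text
t: 21.35
tcp_pos: [0.6326, 0.0537, 0.2495]
eef_rot: [-1.479, 0.622, -0.623]
wrist_force: [0.5, -0.5, -0.3]
finger_gap: 0.008
```

```bash
python3 seq.py 16 400 170 4
```

```text
21.55 [0.63271164 0.05363784 0.2494625 ]
```

View pics/q16.png

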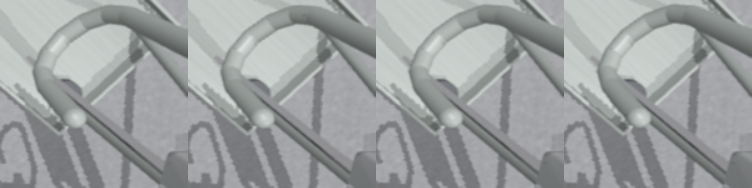

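```bash
python3 - <<'E'
from qof import *
c=cam('wrist');print(q_of(c,460,264.4))
for q in (.05,0,-.1,-.2): 
    x=-.024*np.cos(q)-.1245*np.sin(q); z=-.1245*np.cos(q)+.024*np.sin(q);print(q,proj(c,np.r_[H+ex*x,.42+z]))
E
```

```text
(np.float64(0.002), np.float64(-0.106), np.float64(-0.0107))
0.05 [430.43722403 306.91658016]
0 [440.65507816 294.28232726]
-0.1 [462.7406084  269.84277155]
-0.2 [487.45738724 246.12222894]
```

arm_command(
  increments=[
    {"grip": 0,"delta_pos": [-1.5,-0.1,0],"yaw": 0},
    {"grip": 0,"delta_pos": [-3,-0.2,0],"yaw": 0},
    {"grip": 0,"delta_pos": [-4,-0.3,0],"yaw": 0},
    {"grip": 0,"delta_pos": [-5,-0.4,0],"yaw": 0},
    {"grip": 0,"delta_pos": [-6,-0.5,0],"yaw": 0},
    {"grip": 0,"delta_pos": [-7,-0.5,0],"yaw": 0},
    {"grip": 0,"delta_pos": [-8,-0.6,0],"yaw": 0},
    {"grip": 0,"delta_pos": [-9,-0.7,0],"yaw": 0},
    {"grip": 0,"delta_pos": [-11,-0.8,0],"yaw": 0},
    {"grip": 0,"delta_pos": [-14,-1.1,0],"yaw": 0},
    {"grip": 0,"delta_pos": [-18,-1.4,0],"yaw": 0},
  ],
)

```text
t: 22.92
tcp_pos: [0.6144, 0.0522, 0.2494]
eef_rot: [-1.48, 0.623, -0.623]
wrist_force: [-0.2, 0.1, -0.2]
finger_gap: 0.006
```

```bash
python3 seq.py 17 400 170 8; python3 - <<'E'
from qof import *
c=cam('wrist')
for q in (.05,0,-.1,-.2): 
    x=-.024*np.cos(q)-.1245*np.sin(q); z=-.1245*np.cos(q)+.024*np.sin(q);print(q,(proj(c,np.r_[H+ex*x,.42+z])-[400,170])*1.25)
E
```

```text
23.325 [0.61466136 0.05219362 0.24938278]
0.05 [ 82.5160417  131.23906721]
0 [ 95.72466418 114.91437997]
-0.1 [124.63093377  83.01096989]
-0.2 [157.46003986  51.55997111]
```

View pics/q17.png

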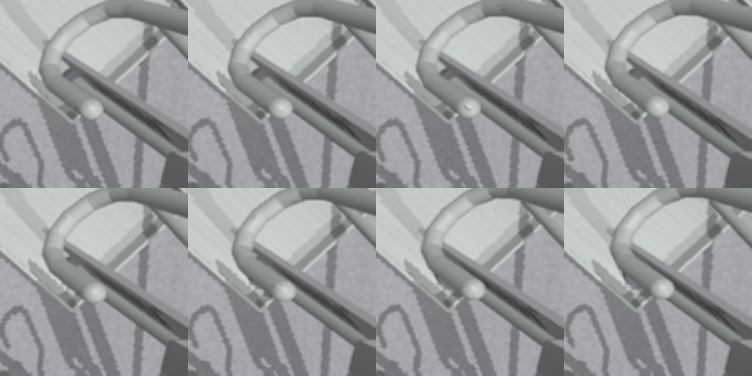

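arm_command(
  increments=[
    {"grip": 0,"delta_pos": [-30,0,0],"yaw": 0},
    {"grip": 94,"delta_pos": [-60,30,0],"yaw": -10},
    {"grip": 94,"delta_pos": [-90,75,0],"yaw": -20},
    {"grip": 94,"delta_pos": [-120,120,0],"yaw": -30},
    {"grip": 94,"delta_pos": [-150,160,-20],"yaw": -40},
    {"grip": 94,"delta_pos": [-179,193,-40],"yaw": -42},
    {"grip": 94,"delta_pos": [-179,193,-50],"yaw": -42},
    {"grip": 94,"delta_pos": [-179,193,-50],"yaw": -42},
    {"grip": 94,"delta_pos": [-179,193,-50],"yaw": -42},
  ],
)

```text
t: 24.45
tcp_pos: [0.4371, 0.2446, 0.2002]
eef_rot: [-1.226, 1.179, -1.18]
wrist_force: [0.8, 1.8, -0.5]
finger_gap: 0.818
```

```bash
python3 - <<'E'
from m import *
st=robot.get_state();print(st['t'],st['tcp_pos'],st['wrist_force'],st['finger_gap'])
im=robot.get_image('wrist');save('w18',im);c=cam('wrist',st)
M=R.from_rotvec(st['eef_rot']).as_matrix();print(np.degrees(np.arctan2(M[1,0],M[0,0])))
np.save('st18.npy',np.r_[st['tcp_pos'],st['eef_rot']])
for x in blobs(im,(240,40,330,330),110,6,1500): print(x[:3],np.round(plane(c,x[:2],.0445)*1000,1))
E
```

```text
24.45 [0.43705437 0.2445843  0.20016434] [ 0.79079366  1.803562   -0.47785692] 0.8180814451599133
-87.72094393792332
(np.float64(255.6), np.float64(82.8), 16) [545.2 271.8  44.5]
(np.float64(306.0), np.float64(82.7), 15) [547.1 225.8  44.5]
(np.float64(281.0), np.float64(104.4), 180) [527.4 247.9  44.5]
(np.float64(323.0), np.float64(102.0), 91) [531.  209.1  44.5]
(np.float64(242.5), np.float64(103.0), 42) [527.2 283.7  44.5]
(np.float64(280.8), np.float64(118.8), 177) [514.4 247.6  44.5]
(np.float64(280.8), np.float64(132.9), 169) [501.5 247.1  44.5]
(np.float64(280.9), np.float64(146.5), 162) [488.7 246.5  44.5]
(np.float64(242.9), np.float64(145.8), 46) [487.9 283.1  44.5]
(np.float64(321.7), np.float64(144.8), 97) [491.9 207.3  44.5]
(np.float64(280.9), np.float64(160.0), 156) [475.7 246.   44.5]
(np.float64(280.8), np.float64(173.1), 151) [462.8 245.6  44.5]
(np.float64(258.2), np.float64(203.2), 11) [431.1 267.2  44.5]
(np.float64(303.4), np.float64(203.4), 13) [432.7 221.5  44.5]
```

View pics/w18.png

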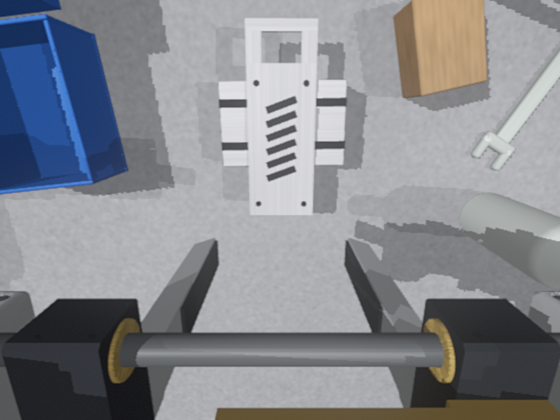

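arm_command(
  increments=[
    {"grip": 94,"delta_pos": [0,0,-40],"yaw": 0},
    {"grip": 94,"delta_pos": [0,0,-90],"yaw": 0},
    {"grip": 94,"delta_pos": [0,0,-130],"yaw": 0},
    {"grip": 94,"delta_pos": [0,0,-144],"yaw": 0},
    {"grip": 94,"delta_pos": [0,0,-144],"yaw": 0},
  ],
)

```text
t: 25.12
tcp_pos: [0.4361, 0.2448, 0.0554]
eef_rot: [-1.228, 1.18, -1.179]
wrist_force: [0.2, -0.3, 1.1]
finger_gap: 1.0
```

```bash
python3 - <<'E'
from m import *
st=robot.get_state();print(st['t'],st['tcp_pos'],st['wrist_force'],st['finger_gap'])
im=robot.get_image('wrist');save('w19',im);c=cam('wrist',st)
a=np.load('st18.npy');c1=cam('wrist',dict(tcp_pos=a[:3],eef_rot=a[3:]))
b=blobs(im,(200,0,360,330),110,20,3500)
for p in [(281.0,104.4),(280.8,118.8),(280.8,132.9),(280.9,146.5),(280.9,160),(280.8,173.1)]:
    q=proj(c,plane(c1,p,.0445)); x=min(b,key=lambda x:np.hypot(x[0]-q[0],x[1]-q[1]))
    X,r=tri([(c1,p),(c,x[:2])]);print(np.round(q),x[:3],np.round(X*1000,1),np.round(np.array(r)*1000,2))
E
```

```text
25.125 [0.43609528 0.24480675 0.05538181] [ 0.19497302 -0.279028    1.07236751] 0.99955914363039
[282.  95.] (np.float64(281.6), np.float64(95.5), 767) [527.5 248.   39.2] [0.07 0.07]
[282. 122.] (np.float64(281.4), np.float64(122.4), 711) [514.5 247.6  46.9] [0.03 0.03]
[281. 148.] (np.float64(281.4), np.float64(148.1), 665) [501.4 247.1  42.9] [0.02 0.02]
[282. 173.] (np.float64(281.4), np.float64(172.7), 625) [488.7 246.5  44.1] [0.06 0.06]
[282. 197.] (np.float64(281.0), np.float64(196.5), 600) [475.6 246.1  44. ] [0.16 0.16]
[281. 219.] (np.float64(281.0), np.float64(219.1), 572) [462.6 245.7  43.7] [0.11 0.11]
```

View pics/w19.png

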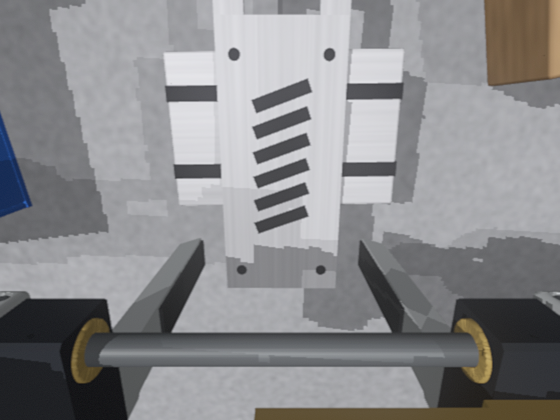

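arm_command(
  increments=[
    {"grip": 30,"delta_pos": [0,0,0],"yaw": 0},
    {"grip": 30,"delta_pos": [0,0,0],"yaw": 0},
    {"grip": 30,"delta_pos": [0,0,0],"yaw": 0},
    {"grip": 30,"delta_pos": [0,0,0],"yaw": 0},
    {"grip": 30,"delta_pos": [0,0,0],"yaw": 0},
    {"grip": 30,"delta_pos": [0,0,10],"yaw": 0},
    {"grip": 30,"delta_pos": [0,0,30],"yaw": 0},
    {"grip": 30,"delta_pos": [0,0,60],"yaw": 0},
    {"grip": 30,"delta_pos": [0,0,60],"yaw": 0},
  ],
)

```text
t: 26.3
tcp_pos: [0.4375, 0.246, 0.1178]
eef_rot: [-1.223, 1.176, -1.18]
wrist_force: [0.1, 0.7, -0.6]
finger_gap: 0.672
```

```bash
python3 - <<'E'
from m import *
st=robot.get_state();print(st['t'],st['tcp_pos'],st['wrist_force'],st['torque'],st['finger_gap'])
im=robot.get_image('wrist');save('w20',im)
im=robot.get_image('side');save('s20',cv2.resize(im[150:270,200:360],None,fx=5,fy=5))
E
```

```text
26.3 [0.43754845 0.24595142 0.11778487] [ 0.11200071  0.67161679 -0.57762545] [ 0.00668108  0.2494226  -0.0304148 ] 0.6722654296065009
```

View pics/w20.png

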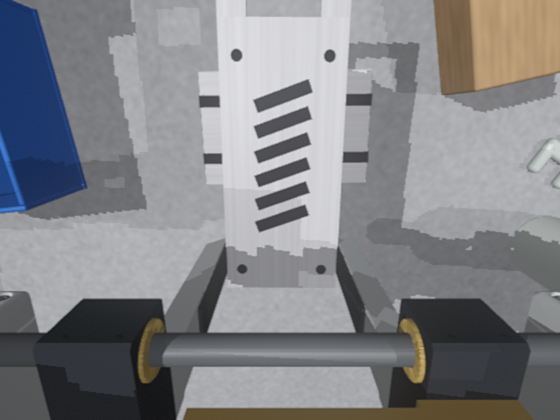

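View pics/s20.png

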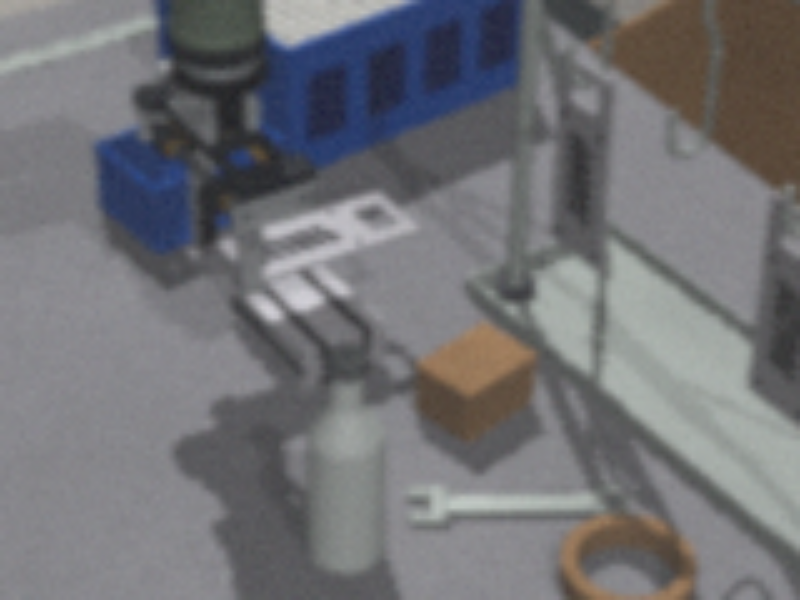

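```bash
python3 - <<'E'
from qof import *
im=robot.get_image('side');
save('s21',cv2.resize(im[100:200,320:400],None,fx=6,fy=6,interpolation=cv2.INTER_CUBIC))
im=robot.get_image('top');
save('t21',cv2.resize(im[100:150,240:320],None,fx=8,fy=8,interpolation=cv2.INTER_CUBIC))
E
```

```text
(no output)
```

View pics/s21.png

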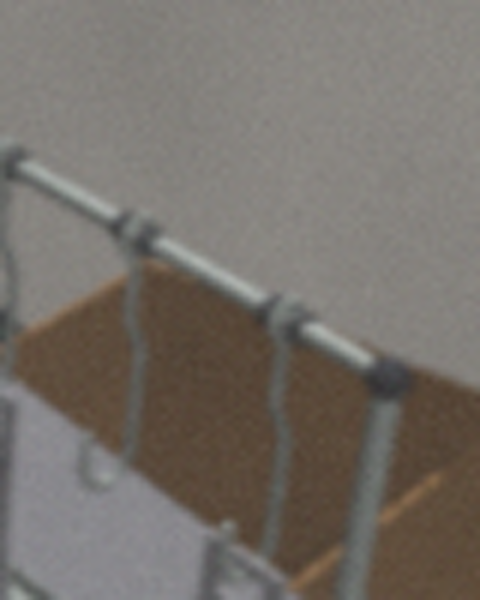

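View pics/t21.png

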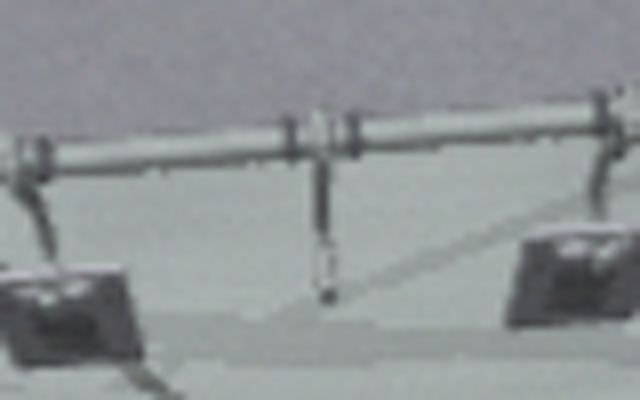

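```bash
python3 - <<'E'
from qof import *
t=cam('top');s=cam('side')
for H in ([.7113,.0207],[.7132,.0226]):
  H=np.array(H)
  for n,x,z in [('hinge',0,.42),('tip',-.024,.2955),('tipbase',-.024,.27),('seat',-.006,.2555),('bowlbot',-.006,.2485),('shanklow',.012,.27)]:
    X=np.r_[H+ex*x,z];print(n,'top',np.round((proj(t,X)-[240,100]+.5)*8-.5),'side',np.round((proj(s,X)-[320,100]+.5)*6-.5))
cw=cam('wrist',dict(tcp_pos=np.array([.6145,.0522,.2494]),eef_rot=np.array([-1.48,.623,-.623])))
print(tri([(cw,(476,254)),(s,((88+.5)/6-.5+320,(440+.5)/6-.5+100))]))
E
```

```text
hinge top [323. 139.] side [137. 236.]
tip top [328. 283.] side [ 86. 433.]
tipbase top [328. 299.] side [ 82. 469.]
seat top [325. 267.] side [102. 481.]
bowlbot top [325. 271.] side [101. 490.]
shanklow top [321. 217.] side [126. 452.]
hinge top [318. 135.] side [138. 234.]
tip top [324. 279.] side [ 86. 431.]
tipbase top [324. 294.] side [ 82. 467.]
seat top [321. 263.] side [103. 478.]
bowlbot top [321. 267.] side [101. 488.]
shanklow top [317. 213.] side [127. 450.]
(array([0.68941965, 0.01848118, 0.29047428]), [np.float64(5.476366923485715e-05), np.float64(5.476366923477888e-05)])
```

arm_command(
  increments=[
    {"grip": 30,"delta_pos": [0,0,40],"yaw": 0},
    {"grip": 30,"delta_pos": [0,0,90],"yaw": 0},
    {"grip": 30,"delta_pos": [5,-20,140],"yaw": 1},
    {"grip": 30,"delta_pos": [10,-60,185],"yaw": 2.1},
    {"grip": 30,"delta_pos": [20,-105,204],"yaw": 2.1},
    {"grip": 30,"delta_pos": [30,-150,204],"yaw": 2.1},
    {"grip": 30,"delta_pos": [40,-195,204],"yaw": 2.1},
    {"grip": 30,"delta_pos": [50,-225,204],"yaw": 2.1},
    {"grip": 30,"delta_pos": [60,-240,204],"yaw": 2.1},
    {"grip": 30,"delta_pos": [75,-240,204],"yaw": 2.1},
    {"grip": 30,"delta_pos": [86,-240,204],"yaw": 2.1},
    {"grip": 30,"delta_pos": [86,-240,204],"yaw": 2.1},
  ],
)

```text
t: 28.0
tcp_pos: [0.5223, 0.0063, 0.319]
eef_rot: [-1.246, 1.151, -1.15]
wrist_force: [-0.9, -0.5, -1.9]
finger_gap: 0.673
```

```bash
cat > lk.py <<'E'
from m import *
import sys
n=sys.argv[1]
st=robot.get_state();print(st['t'],st['tcp_pos'],st['wrist_force'],st['torque'],st['finger_gap'])
M=R.from_rotvec(st['eef_rot']).as_matrix();print(np.degrees(np.arctan2(M[1,0],M[0,0])))
im=robot.get_image('side');A=cv2.resize(im[105:205,290:390],None,fx=4,fy=4,interpolation=cv2.INTER_CUBIC)
im=robot.get_image('top');B=cv2.resize(im[90:190,230:330],None,fx=4,fy=4,interpolation=cv2.INTER_CUBIC)
save('y'+n,np.hstack([A,B]))
im=robot.get_image('wrist');save('w'+n,im)
E
python3 lk.py 22
```

```text
28.0 [0.52225046 0.0063403  0.3189915 ] [-0.93523827 -0.47928688 -1.87210781] [-0.0198031   0.207594    0.02512655] 0.672761029720554
-85.43099314319151
```

View pics/y22.png

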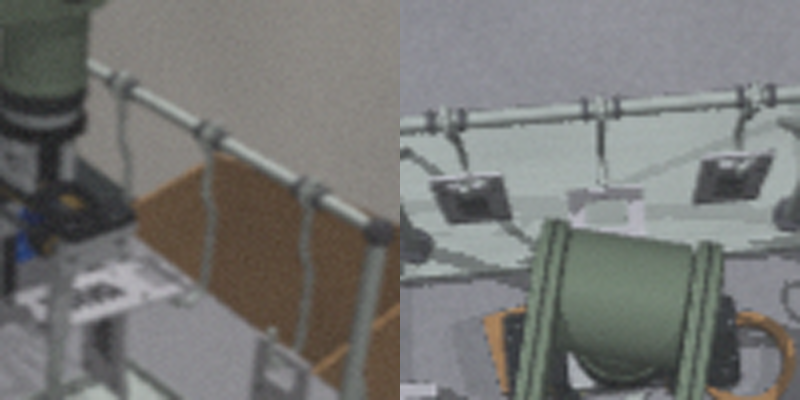

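View pics/w22.png

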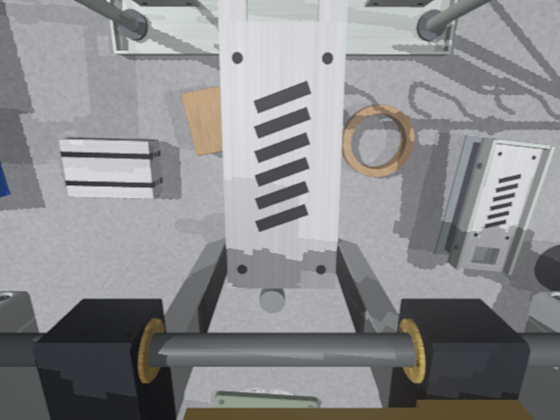

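arm_command(
  increments=[
    {"grip": 30,"delta_pos": [0,0,4],"yaw": 0},
    {"grip": 30,"delta_pos": [6,0.5,5],"yaw": 0},
    {"grip": 30,"delta_pos": [13,1,5],"yaw": 0},
    {"grip": 30,"delta_pos": [20,1.5,5],"yaw": 0},
    {"grip": 30,"delta_pos": [26,2,5],"yaw": 0},
    {"grip": 30,"delta_pos": [26,2,5],"yaw": 0},
  ],
)

```text
t: 28.9
tcp_pos: [0.548, 0.0072, 0.324]
eef_rot: [-1.245, 1.152, -1.151]
wrist_force: [-0.1, 0.9, -1.6]
finger_gap: 0.673
```

```bash
python3 lk.py 23; python3 - <<'E'
from qof import *
t=cam('top')
print((proj(t,np.array([.6892,.0187,.2955]))-[230,90])*4+[400,0])
st=robot.get_state();a=np.radians(4.5);print('slot',st['tcp_pos']+[.1412*np.cos(a),.1412*np.sin(a),-.012],(proj(t,st['tcp_pos']+[.1412*np.cos(a),.1412*np.sin(a),-.012])-[230,90])*4+[400,0])
E
```

```text
28.9 [0.54796747 0.00716989 0.32403572] [-0.05873182  0.887527   -1.60710113] [-0.00833674  0.25674744 -0.00292986] 0.6727198598120765
-85.53660082393229
[602.53933661 177.84214281]
slot [0.68825221 0.01829717 0.31223837] [602.99943406 173.76090916]
```

View pics/y23.png

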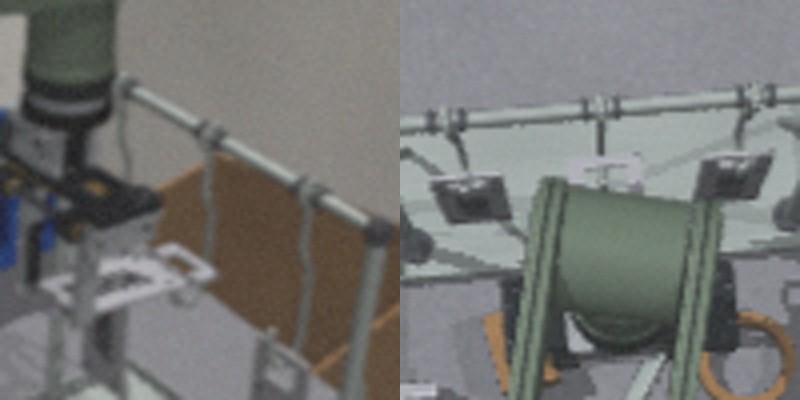

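arm_command(
  increments=[
    {"grip": 30,"delta_pos": [0,0,-6],"yaw": 0},
    {"grip": 30,"delta_pos": [0,0,-14],"yaw": 0},
    {"grip": 30,"delta_pos": [0,0,-22],"yaw": 0},
    {"grip": 30,"delta_pos": [0,0,-30],"yaw": 0},
    {"grip": 30,"delta_pos": [0,0,-38],"yaw": 0},
    {"grip": 30,"delta_pos": [0,0,-46],"yaw": 0},
    {"grip": 30,"delta_pos": [0,0,-48],"yaw": 0},
    {"grip": 30,"delta_pos": [0,0,-48],"yaw": 0},
  ],
)

```text
t: 30.05
tcp_pos: [0.5479, 0.0072, 0.2767]
eef_rot: [-1.244, 1.151, -1.152]
wrist_force: [-0.6, 0.1, 0.1]
finger_gap: 0.674
```

```bash
python3 lk.py 24
```

```text
30.05 [0.54790412 0.0071895  0.27671424] [-0.62732053  0.14990332  0.05366483] [-0.01096583  0.04312504  0.0074356 ] 0.6739362240865352
-85.5395235782424
```

View pics/y24.png

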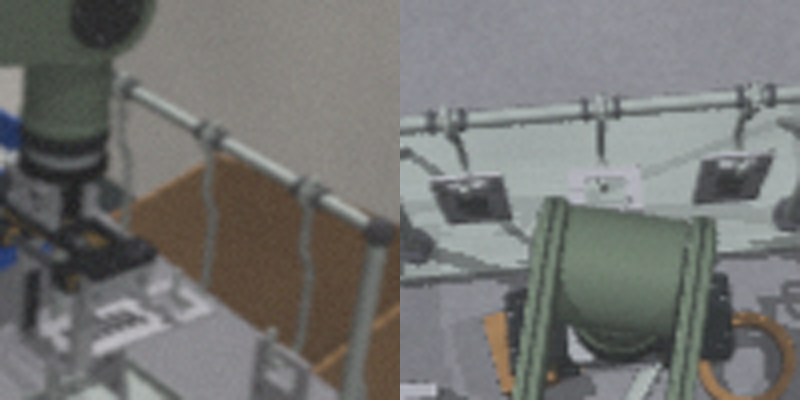

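View pics/w24.png

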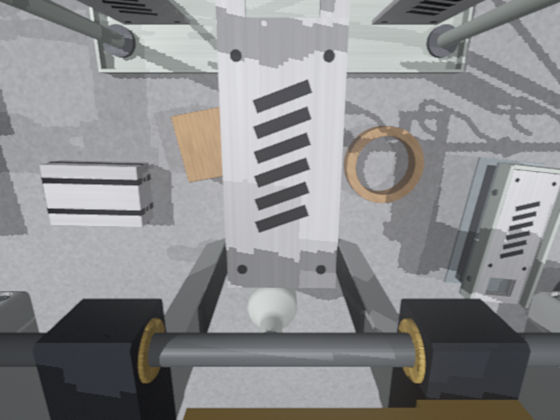

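arm_command(
  increments=[
    {"grip": 30,"delta_pos": [0.3,0,-7],"yaw": 0},
    {"grip": 30,"delta_pos": [0.6,0,-14],"yaw": 0},
    {"grip": 30,"delta_pos": [1.4,0.1,-20],"yaw": 0},
    {"grip": 30,"delta_pos": [2.4,0.2,-27],"yaw": 0},
    {"grip": 30,"delta_pos": [2.4,0.2,-27],"yaw": 0},
  ],
)

```text
t: 30.82
tcp_pos: [0.5495, 0.0074, 0.2483]
eef_rot: [-1.246, 1.153, -1.151]
wrist_force: [0.4, 0.1, 0.2]
finger_gap: 0.67
```

```bash
python3 lk.py 25
```

```text
30.825 [0.54950903 0.00741289 0.24833351] [0.4067982  0.11431771 0.24023871] [-0.11987248 -0.02094504 -0.04723097] 0.6704891737877994
-85.54518410566506
```

View pics/y25.png

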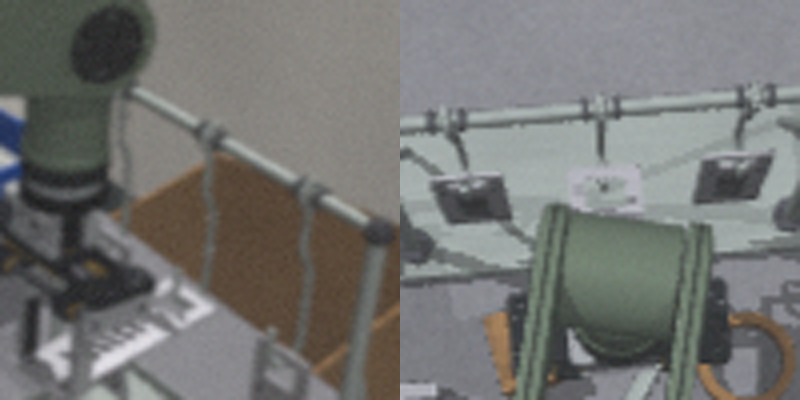

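View pics/w25.png

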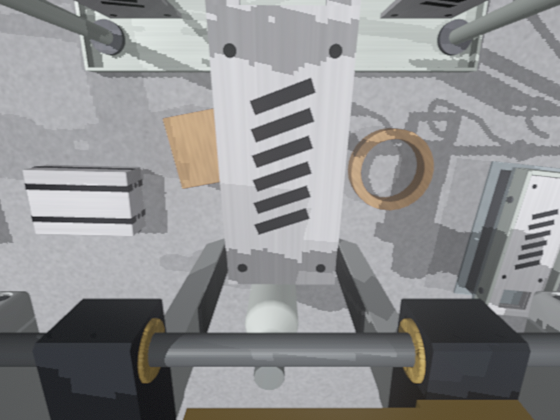

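arm_command(
  increments=[
    {"grip": 30,"delta_pos": [2.9,0.2,-13],"yaw": 0},
    {"grip": 30,"delta_pos": [7,0.5,-26],"yaw": 0},
    {"grip": 30,"delta_pos": [12.3,0.9,-39],"yaw": 0},
    {"grip": 30,"delta_pos": [18.6,1.4,-51],"yaw": 0},
    {"grip": 30,"delta_pos": [26,2,-62.5],"yaw": 0},
    {"grip": 30,"delta_pos": [34.3,2.6,-73.5],"yaw": 0},
    {"grip": 30,"delta_pos": [34.3,2.6,-73.5],"yaw": 0},
  ],
)

```text
t: 31.85
tcp_pos: [0.5841, 0.0101, 0.1745]
eef_rot: [-1.246, 1.153, -1.15]
wrist_force: [0.2, -0.9, 0.2]
finger_gap: 0.674
```

```bash
python3 lk.py 26
```

```text
31.85 [0.58414749 0.01010242 0.17450699] [ 0.1562478  -0.85346894  0.1645361 ] [ 0.01439551  0.01210964 -0.00518558] 0.6737762026424087
-85.531418093179
```

View pics/y26.png

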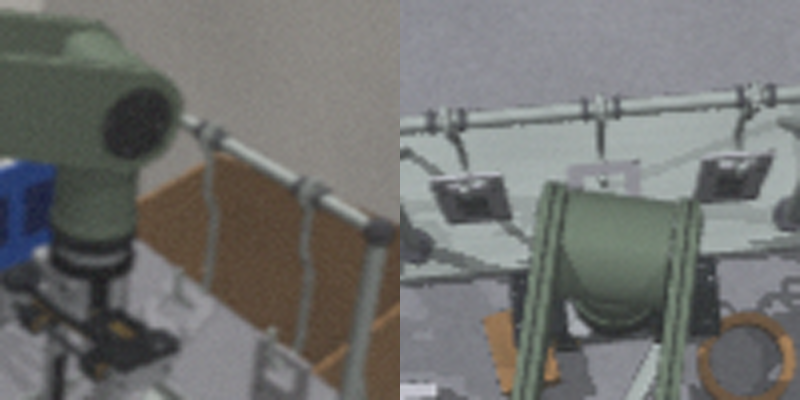

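View pics/w26.png

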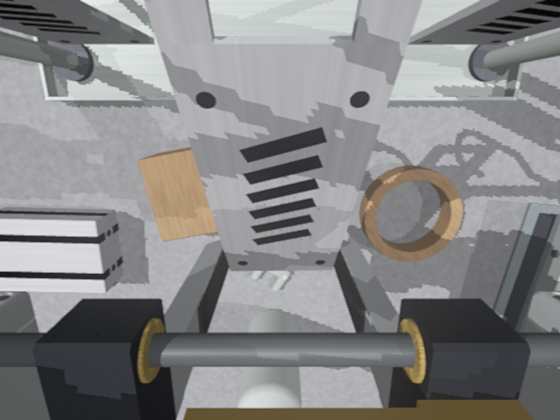

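arm_command(
  increments=[
    {"grip": 30,"delta_pos": [4.5,0.3,-5],"yaw": 0},
    {"grip": 30,"delta_pos": [9.3,0.7,-10],"yaw": 0},
    {"grip": 30,"delta_pos": [14.3,1.1,-15],"yaw": 0},
    {"grip": 30,"delta_pos": [19.4,1.5,-19.5],"yaw": 0},
    {"grip": 30,"delta_pos": [24.8,1.9,-23.7],"yaw": 0},
    {"grip": 30,"delta_pos": [30.3,2.3,-27.7],"yaw": 0},
    {"grip": 30,"delta_pos": [30.3,2.3,-27.7],"yaw": 0},
  ],
)

```text
t: 32.88
tcp_pos: [0.6147, 0.0124, 0.1477]
eef_rot: [-1.245, 1.152, -1.151]
wrist_force: [0.8, 0.2, 1.1]
finger_gap: 0.673
```

```bash
python3 lk.py 27
```

```text
32.875 [0.61474082 0.0123562  0.147673  ] [0.77978517 0.15594047 1.14989298] [ 0.02953399 -0.0025529   0.01826389] 0.6729797816629254
-85.53319170310297
```

View pics/y27.png

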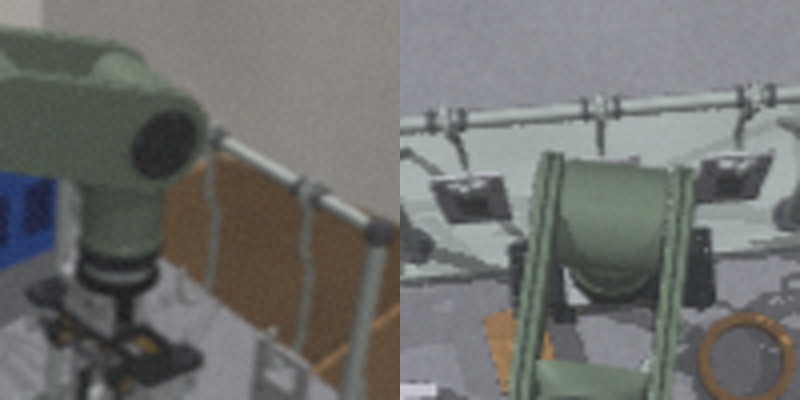

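View pics/w27.png

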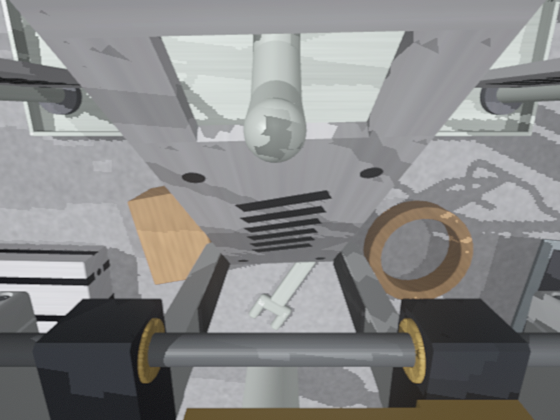

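arm_command(
  increments=[
    {"grip": 30,"delta_pos": [5,0.4,-3.5],"yaw": 0},
    {"grip": 30,"delta_pos": [11,0.8,-7],"yaw": 0},
    {"grip": 30,"delta_pos": [16,1.2,-10],"yaw": 0},
    {"grip": 30,"delta_pos": [16,1.2,-10],"yaw": 0},
  ],
)

```text
t: 33.52
tcp_pos: [0.6308, 0.0135, 0.1378]
eef_rot: [-1.245, 1.152, -1.151]
wrist_force: [0.8, -0.1, 1.5]
finger_gap: 0.673
```

```bash
python3 lk.py 28
```

```text
33.525 [0.63083343 0.01352599 0.13776703] [ 0.83319553 -0.14717267  1.53191939] [ 0.02751817 -0.00328424  0.01058019] 0.6734521437696498
-85.53467213383395
```

View pics/y28.png

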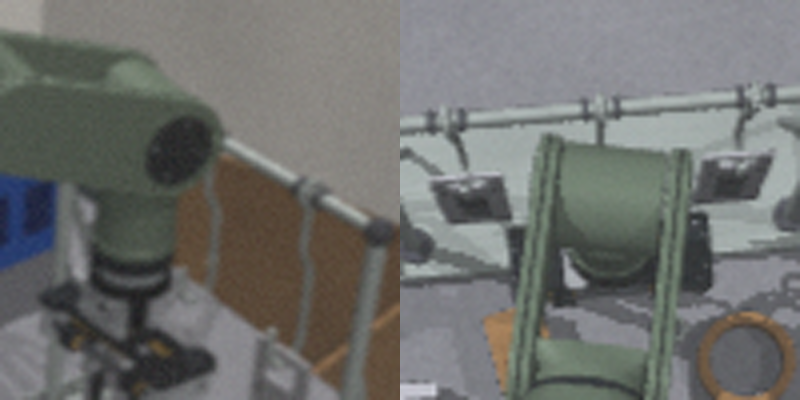

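View pics/w28.png

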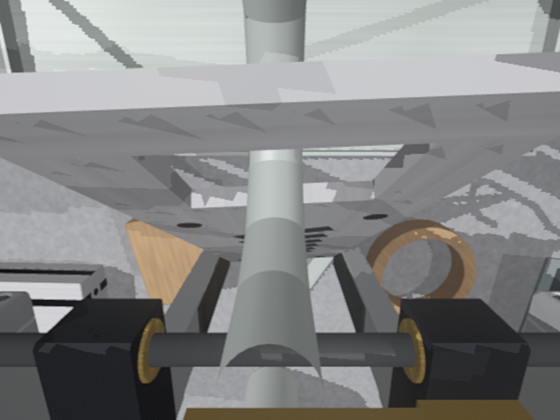

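arm_command(
  increments=[
    {"grip": 94,"delta_pos": [0,0,0],"yaw": 0},
    {"grip": 94,"delta_pos": [0,0,0],"yaw": 0},
    {"grip": 94,"delta_pos": [-15,-1,0],"yaw": 0},
    {"grip": 94,"delta_pos": [-45,-3.5,0],"yaw": 0},
    {"grip": 94,"delta_pos": [-75,-6,-10],"yaw": 0},
    {"grip": 94,"delta_pos": [-80,-6,-20],"yaw": 8},
    {"grip": 94,"delta_pos": [-80,-6,-27],"yaw": 18},
  ],
)

```text
t: 34.55
tcp_pos: [0.5494, 0.0076, 0.1107]
eef_rot: [-1.372, 0.913, -0.911]
wrist_force: [0.1, 0.4, 0.2]
finger_gap: 0.998
```

```bash
python3 lk.py 29;  python3 - <<'E'
from h import *
ims=[robot.get_image('side')[100:240,310:380] for i in range(8)]
save('sw29',cv2.resize(np.vstack([np.hstack(ims[:4]),np.hstack(ims[4:])]),None,fx=2.1,fy=2.1))
E
```

```text
34.55 [0.54941466 0.00756854 0.11067273] [0.11711103 0.43676096 0.16589041] [-0.0531319   0.18080219 -0.04274051] 0.9982502023206467
-67.2275742744829
```

View pics/y29.png

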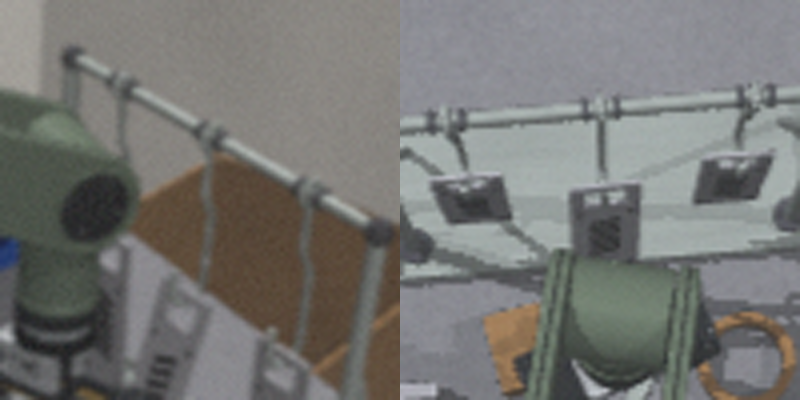

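View pics/sw29.png

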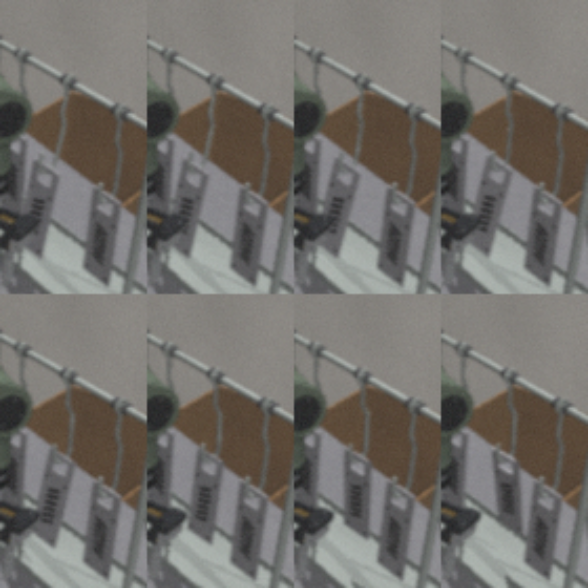

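arm_command(
  increments=[
    {"grip": 94,"delta_pos": [0,0,0],"yaw": 10},
    {"grip": 94,"delta_pos": [0,0,0],"yaw": 20},
    {"grip": 94,"delta_pos": [0,0,0],"yaw": 30},
    {"grip": 94,"delta_pos": [0,0,0],"yaw": 40},
    {"grip": 94,"delta_pos": [0,0,0],"yaw": 50},
    {"grip": 94,"delta_pos": [5,0.4,0],"yaw": 60},
    {"grip": 94,"delta_pos": [12,0.9,0],"yaw": 70},
    {"grip": 94,"delta_pos": [20,1.5,0],"yaw": 71.7},
    {"grip": 94,"delta_pos": [27,2,0],"yaw": 71.7},
    {"grip": 94,"delta_pos": [33,2.5,0],"yaw": 71.7},
    {"grip": 94,"delta_pos": [37,2.8,0],"yaw": 71.7},
    {"grip": 94,"delta_pos": [41,3.1,0],"yaw": 71.7},
  ],
)

```text
t: 36.6
tcp_pos: [0.5917, 0.0106, 0.1111]
eef_rot: [-1.57, -0.056, 0.057]
wrist_force: [0.5, -0.3, 0.3]
finger_gap: 0.999
```

```bash
python3 lk.py 30;  python3 - <<'E'
from h import *
ims=[robot.get_image('side')[120:230,300:380] for i in range(4)]
save('sw30',cv2.resize(np.hstack(ims),None,fx=2.5,fy=2.5))
E
```

```text
36.6 [0.59173453 0.01063752 0.1110936 ] [ 0.47361169 -0.26854394  0.26527816] [-0.04816761  0.0735128  -0.0018944 ] 0.9993548088139179
4.139029444983436
```

View pics/y30.png

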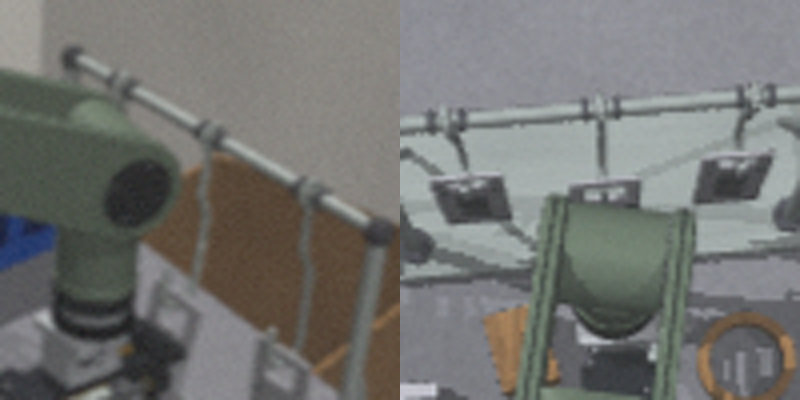

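View pics/sw30.png

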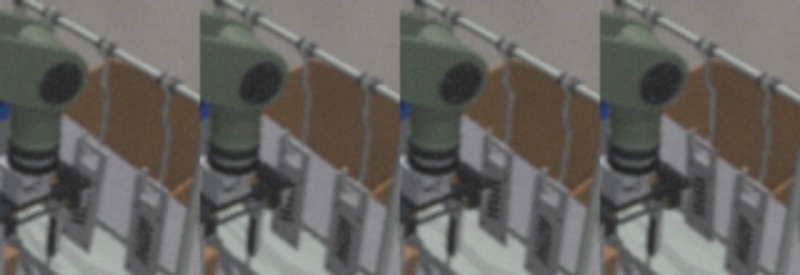

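View pics/w30.png

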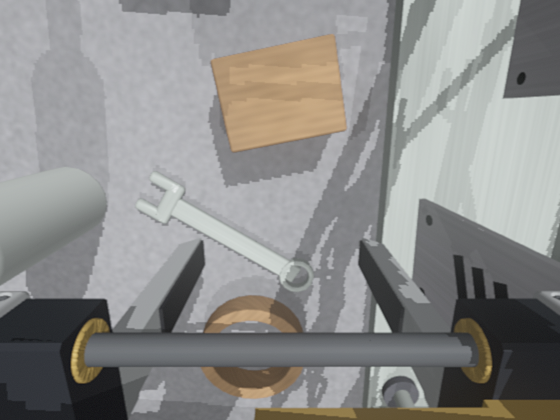

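arm_command(
  increments=[
    {"grip": 94,"delta_pos": [4,0.3,0],"yaw": 0},
    {"grip": 94,"delta_pos": [8,0.6,0],"yaw": 0},
    {"grip": 94,"delta_pos": [11,0.8,0],"yaw": 0},
    {"grip": 94,"delta_pos": [14,1.1,0],"yaw": 0},
    {"grip": 94,"delta_pos": [17,1.3,0],"yaw": 0},
    {"grip": 94,"delta_pos": [20,1.5,0],"yaw": 0},
    {"grip": 94,"delta_pos": [23,1.8,0],"yaw": 0},
    {"grip": 94,"delta_pos": [26,2,0],"yaw": 0},
    {"grip": 94,"delta_pos": [28,2.1,0],"yaw": 0},
    {"grip": 94,"delta_pos": [30,2.3,0],"yaw": 0},
    {"grip": 94,"delta_pos": [30,2.3,0],"yaw": 0},
  ],
)

```text
t: 38.33
tcp_pos: [0.6217, 0.0129, 0.1112]
eef_rot: [-1.57, -0.057, 0.057]
wrist_force: [-0.9, -0.0, -0.5]
finger_gap: 1.002
```

```bash
cat > sw.py <<'E'
from h import *
import sys
n=sys.argv[1];st=robot.get_state();print(st['t'],st['tcp_pos'],st['wrist_force'])
ims=[robot.get_image('side')[120:230,300:380] for i in range(8)]
save('sw'+n,cv2.resize(np.vstack([np.hstack(ims[:4]),np.hstack(ims[4:])]),None,fx=2.5,fy=2.5))
E
python3 sw.py 31
```

```text
38.325 [0.6216913  0.01290804 0.11117926] [-0.88371157 -0.00292127 -0.50391804]
```

View pics/sw31.png

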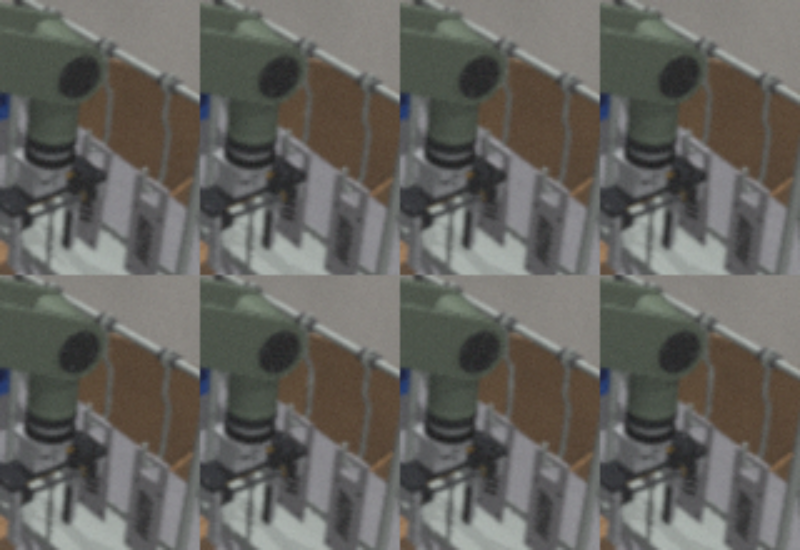

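arm_command(
  increments=[
    {"grip": 94,"delta_pos": [-1,-0.1,0],"yaw": 0},
    {"grip": 94,"delta_pos": [-2,-0.2,0],"yaw": 0},
    {"grip": 94,"delta_pos": [-3,-0.2,0],"yaw": 0},
    {"grip": 94,"delta_pos": [-4,-0.3,0],"yaw": 0},
    {"grip": 94,"delta_pos": [-5,-0.4,0],"yaw": 0},
    {"grip": 94,"delta_pos": [-6,-0.5,0],"yaw": 0},
    {"grip": 94,"delta_pos": [-7.5,-0.6,0],"yaw": 0},
    {"grip": 94,"delta_pos": [-9,-0.7,0],"yaw": 0},
    {"grip": 94,"delta_pos": [-11,-0.8,0],"yaw": 0},
    {"grip": 94,"delta_pos": [-14,-1,0],"yaw": 0},
    {"grip": 94,"delta_pos": [-20,-1.5,0],"yaw": 0},
    {"grip": 94,"delta_pos": [-35,-2.7,0],"yaw": 0},
  ],
)

```text
t: 40.22
tcp_pos: [0.5865, 0.0101, 0.1112]
eef_rot: [-1.57, -0.057, 0.057]
wrist_force: [-0.3, -0.2, -0.3]
finger_gap: 1.0
```

```bash
python3 sw.py 32
```

```text
40.225 [0.58647337 0.01014014 0.11123411] [-0.33157225 -0.24667724 -0.33037035]
```

View pics/sw32.png

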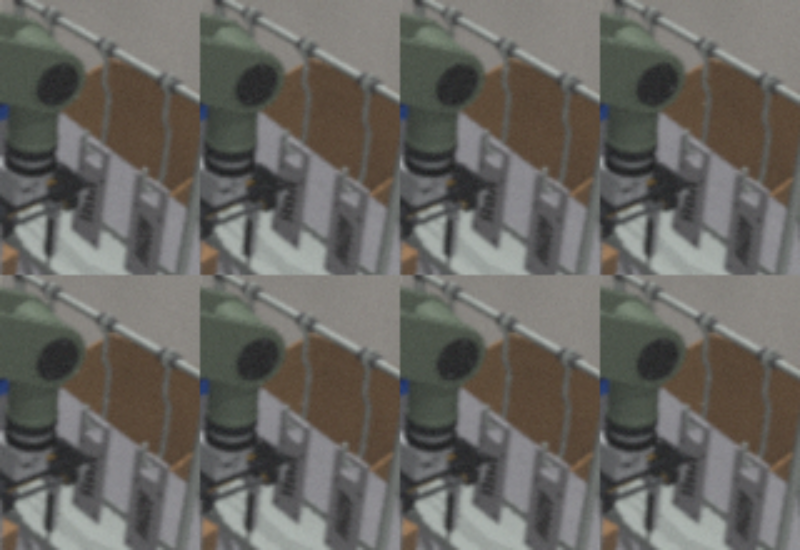

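arm_command(
  increments=[
    {"grip": 94,"delta_pos": [-15,0,0],"yaw": 0},
    {"grip": 94,"delta_pos": [-30,0,20],"yaw": 0},
    {"grip": 94,"delta_pos": [-30,0,60],"yaw": 0},
    {"grip": 94,"delta_pos": [-30,0,110],"yaw": 0},
    {"grip": 94,"delta_pos": [-30,0,160],"yaw": 0},
    {"grip": 94,"delta_pos": [-60,20,190],"yaw": 0},
    {"grip": 94,"delta_pos": [-90,60,200],"yaw": 0},
    {"grip": 94,"delta_pos": [-100,110,200],"yaw": 0},
    {"grip": 94,"delta_pos": [-100,150,200],"yaw": 0},
    {"grip": 94,"delta_pos": [-100,150,200],"yaw": 0},
  ],
)

```text
t: 41.88
tcp_pos: [0.4864, 0.1624, 0.3114]
eef_rot: [-1.57, -0.061, 0.06]
wrist_force: [-0.9, -0.0, 0.1]
finger_gap: 1.002
```

```bash
python3 - <<'E'
from h import *
st=robot.get_state();print(st['t'],st['tcp_pos'],st['wrist_force'])
S=[];T=[]
for i in range(8):
    S.append(robot.get_image('side'));T.append(robot.get_image('top'))
save('s33',S[-1]);save('t33',T[-1])
save('s33c',cv2.resize(S[-1][110:250,290:400],None,fx=4,fy=4,interpolation=cv2.INTER_CUBIC))
save('t33c',cv2.resize(T[-1][90:190,200:350],None,fx=4,fy=4,interpolation=cv2.INTER_CUBIC))
for n,L,(x0,y0,x1,y1) in [('side',S,(325,150,345,225)),('top',T,(265,130,300,170))]:
    ref=cv2.cvtColor(L[0],cv2.COLOR_RGB2GRAY)[y0:y1,x0:x1].astype(np.float32)
    print(n,[np.round(cv2.phaseCorrelate(ref,cv2.cvtColor(i,cv2.COLOR_RGB2GRAY)[y0:y1,x0:x1].astype(np.float32))[0],2).tolist() for i in L])
E
```

```text
41.875 [0.4863706  0.16236875 0.31142189] [-0.9077612  -0.01400457  0.07906735]
side [[0.0, 0.5], [-0.11, 0.51], [0.08, 0.46], [0.0, 0.4], [0.12, 0.55], [0.14, 0.52], [0.09, 0.46], [0.19, 0.52]]
top [[0.0, 0.0], [-0.08, 0.04], [-0.07, 0.05], [-0.11, -0.04], [-0.09, -0.06], [0.03, -0.11], [-0.04, -0.1], [-0.07, 0.02]]
```

View pics/s33c.png

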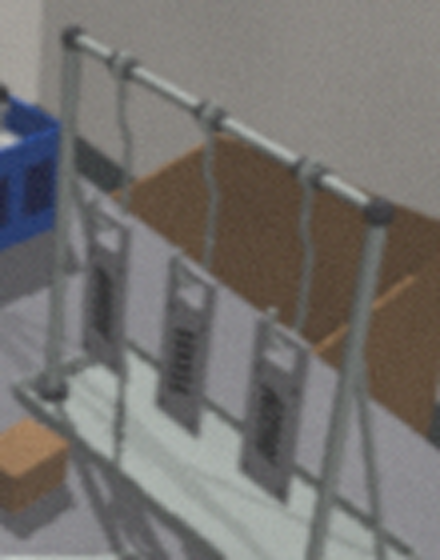

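View pics/t33.png

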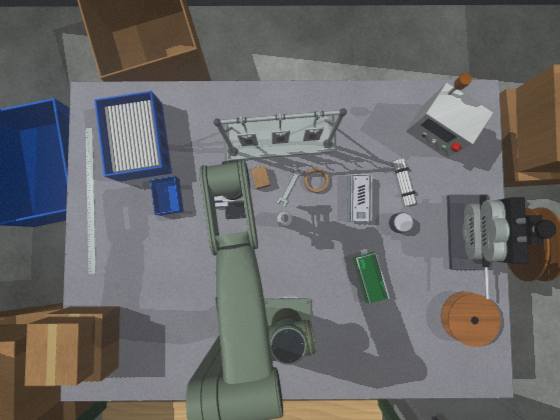

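```bash
python3 - <<'E'
from h import *
print(robot.sign_off(), robot.get_state()['t'])
E
```

```text
the job is handed in; nothing more can be done
the job is handed in; nothing more can be done
```

The plate is hanging by its slot on the middle hook, straight down and still, and I handed the job in shortly after the last clock reading, 41.9 s of the 72 s allowed. The hand-in gave no verdict.

1. **Slide:** I pressed a closed fingertip on the top plate at about 8 N and slid it 64 mm out of the grey magazine. The plates below looked in place by eye; I did not measure them.
2. **Rest:** I gripped the slot end, turned the plate 180° and laid it across the rest. It was let go with its centre about 2 mm from the rest's middle and its top at about 44 mm.
3. **Hook:** The first try, with the gripper turned 20°, did not touch the hook and it kept swinging. Turned 40°, the gripper held it, and I backed away slowly. Eight pictures over 0.35 s then showed only a drift of about 0.02 rad.
4. **Hang:** I took the plate by its plain end, lowered the slot over the hook tip and swung it down to about 62°. I released it there, so it swung until I steadied it with the end of the gripper body and backed off.

**Last checks:**
- With the arm well clear, the plate moved no more than about 0.2 pixel, under 1 mm, over 0.8 s. It hung like its two neighbours.
- The top picture showed every bystander in its original place.
- The measured bar and hook positions disagreed between views by 2 to 4 mm. The two-view heights of individual plate marks scattered by up to about 11 mm (one hole), so I checked the heights by touch.

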